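# Load the vacuum hold-down board and bring its valves on line

## Task

Get the vacuum hold-down board ready for grinding: with the orange main valve still shut, lay every coloured glass bar that is on the bench flat in the pocket with tabs of its colour, throw the toggle of the same colour over to on for each of those bars (toggles whose bar is not there stay off), and throw the white vent toggle, which is on, back to off. The black toggle feeds another bench and stays on, so do not disturb it, nor the loose things around. Then, last of all, turn the main valve's orange handle to half open, at the red 45 degree mark, and let go.

Things in the scene. Friction and masses are not known exactly. Their poses are not given: they have to be found in the camera images.
- bar_red: loose red cast-glass bar, 80 (its x) x 28 (its y) x 24 mm high, 140 g; origin at the centre of its underside, z up; a half turn makes no difference. May be absent.
- bar_blue: loose blue cast-glass bar, 80 (its x) x 28 (its y) x 24 mm high, 140 g; origin at the centre of its underside, z up; a half turn makes no difference. May be absent.
- bar_green: loose green cast-glass bar, 80 (its x) x 28 (its y) x 24 mm high, 140 g; origin at the centre of its underside, z up; a half turn makes no difference. May be absent.
- bar_yellow: loose yellow cast-glass bar, 80 (its x) x 28 (its y) x 24 mm high, 140 g; origin at the centre of its underside, z up; a half turn makes no difference. May be absent.
- pocket_red: fixed grey pocket module with red tabs at both ends, one of four side by side 67 mm apart (along y) on the aluminium hold-down board, 8 mm thick; origin at the centre of its underside, which lies on the board; floor 4 mm above the origin, pocket inside 90 (x) x 38 (y) mm, rim walls 12 mm above the origin. Which colour lies where varies.
- pocket_blue: fixed grey pocket module with blue tabs at both ends, one of four side by side 67 mm apart (along y) on the aluminium hold-down board, 8 mm thick; origin at the centre of its underside, which lies on the board; floor 4 mm above the origin, pocket inside 90 (x) x 38 (y) mm, rim walls 12 mm above the origin. Which colour lies where varies.
- pocket_green: fixed grey pocket module with green tabs at both ends, one of four side by side 67 mm apart (along y) on the aluminium hold-down board, 8 mm thick; origin at the centre of its underside, which lies on the board; floor 4 mm above the origin, pocket inside 90 (x) x 38 (y) mm, rim walls 12 mm above the origin. Which colour lies where varies.
- pocket_yellow: fixed grey pocket module with yellow tabs at both ends, one of four side by side 67 mm apart (along y) on the aluminium hold-down board, 8 mm thick; origin at the centre of its underside, which lies on the board; floor 4 mm above the origin, pocket inside 90 (x) x 38 (y) mm, rim walls 12 mm above the origin. Which colour lies where varies.
- rail: fixed rail, 66 (x) x 222 (y) x 8 mm, origin at the centre of its underside; carries six toggles in a row along its y at 32 mm pitch, all with their pivots above its y axis (x = 0), 34 mm above its origin, in housings 44 (x) x 28 (y) mm. A lever leaning to the rail's -x (the robot's side) is off, to +x is on
- cap_red (a point): point in the red cap of a toggle lever (belongs to the red pocket, starts off), on the lever's centre line 42 mm from its pivot; order along the rail varies. Lever 47 mm long, shaft 7 mm, cap (27 to 47 mm from the pivot) 12 mm thick; it leans 0.4 rad either way, so that this point is 16 mm to the rail's -x (off) or +x (on) of the pivot; it snaps over past the middle and takes about 0.5 N at the cap
- cap_blue (a point): point in the blue cap of a toggle lever (belongs to the blue pocket, starts off), on the lever's centre line 42 mm from its pivot; order along the rail varies. Lever 47 mm long, shaft 7 mm, cap (27 to 47 mm from the pivot) 12 mm thick; it leans 0.4 rad either way, so that this point is 16 mm to the rail's -x (off) or +x (on) of the pivot; it snaps over past the middle and takes about 0.5 N at the cap
- cap_green (a point): point in the green cap of a toggle lever (belongs to the green pocket, starts off), on the lever's centre line 42 mm from its pivot; order along the rail varies. Lever 47 mm long, shaft 7 mm, cap (27 to 47 mm from the pivot) 12 mm thick; it leans 0.4 rad either way, so that this point is 16 mm to the rail's -x (off) or +x (on) of the pivot; it snaps over past the middle and takes about 0.5 N at the cap
- cap_yellow (a point): point in the yellow cap of a toggle lever (belongs to the yellow pocket, starts off), on the lever's centre line 42 mm from its pivot; order along the rail varies. Lever 47 mm long, shaft 7 mm, cap (27 to 47 mm from the pivot) 12 mm thick; it leans 0.4 rad either way, so that this point is 16 mm to the rail's -x (off) or +x (on) of the pivot; it snaps over past the middle and takes about 0.5 N at the cap
- cap_white (a point): point in the white cap of a toggle lever (the vent toggle: starts on, must go off), on the lever's centre line 42 mm from its pivot; order along the rail varies. Lever 47 mm long, shaft 7 mm, cap (27 to 47 mm from the pivot) 12 mm thick; it leans 0.4 rad either way, so that this point is 16 mm to the rail's -x (off) or +x (on) of the pivot; it snaps over past the middle and takes about 0.5 N at the cap
- cap_black (a point): point in the black cap of a toggle lever (feeds another bench: starts on, leave it on), on the lever's centre line 42 mm from its pivot; order along the rail varies. Lever 47 mm long, shaft 7 mm, cap (27 to 47 mm from the pivot) 12 mm thick; it leans 0.4 rad either way, so that this point is 16 mm to the rail's -x (off) or +x (on) of the pivot; it snaps over past the middle and takes about 0.5 N at the cap
- valve: fixed main ball valve, brass body on a 60 x 70 mm plate, with a 60 mm white disc (top 45 mm above the origin) that bears a red mark at 45 degrees between two black ones; origin at the centre of the plate's underside, below the handle's axis
- valve_handle (a joint): angle of the valve's orange handle about the vertical axis through the valve's origin; 0 = shut, handle along the valve's +y; grows anticlockwise seen from above, so that it turns towards the valve's -x; pi/2 = fully open, 0.785 = half open at the red mark. Friction of about 0.06 N m holds it where it is left
- valve_grip (a point): point on the orange handle, 65 mm from the turning axis, 64 mm above the valve's underside; the handle is a bar 12 mm wide, 16 mm tall (56 to 72 mm above the underside), reaching 85 mm from the axis; this point's y axis runs along the handle
- flux_bottle: bystander: cream bottle with red cap, 48 x 48 x 103 mm, loose
- solder_spool: bystander: spool of solder, 55 mm wide, 40 mm high, loose
- running_pliers: bystander: red-handled pliers, 144 mm long, 14 mm high, loose
- glass_cutter: bystander: brass glass cutter, 136 mm long, 13 mm thick, loose
- pencil_a: bystander: red pencil, 153 mm long, 7 mm thick, loose
- solder_station: fixed grey soldering station, a box 83 mm high between bars and valve: reaches 52 mm either side of its origin in world x, 76 mm to the left (+y) and, with its knob, 76 mm to the right (-y; the tall box itself 59 mm); its bottom is on the bench

How it is judged (in metres and radians):
On the way, in this order (a step that is already met when the one before it is completed fails the run):
1. every glass bar that is present lies in its own pocket with its toggle on, the toggles of absent bars and the white one are off, and the main valve is still shut (x of bar_red in the frame of pocket_red between -0.01 and 0.01 m and y of bar_red in the frame of pocket_red between -0.009 and 0.009 m and z of bar_red in the frame of pocket_red between -0.002 and 0.008 m and angle between each of bar_red, bar_blue, bar_green, bar_yellow's own z axis and vertical below 0.06 rad and angle between the x axis of bar_red and the x axis of pocket_red, either way round below 0.2 rad and ((distance between bar_red and pocket_red below 0.03 m and x of cap_red in the frame of rail above 0.011 m) or (distance between bar_red and pocket_red above 0.03 m and x of cap_red in the frame of rail below -0.011 m)) and (distance between bar_red and pocket_red below 0.03 m or x of cap_red in the frame of rail below -0.011 m) and x of bar_blue in the frame of pocket_blue between -0.01 and 0.01 m and y of bar_blue in the frame of pocket_blue between -0.009 and 0.009 m and z of bar_blue in the frame of pocket_blue between -0.002 and 0.008 m and angle between the x axis of bar_blue and the x axis of pocket_blue, either way round below 0.2 rad and ((distance between bar_blue and pocket_blue below 0.03 m and x of cap_blue in the frame of rail above 0.011 m) or (distance between bar_blue and pocket_blue above 0.03 m and x of cap_blue in the frame of rail below -0.011 m)) and (distance between bar_blue and pocket_blue below 0.03 m or x of cap_blue in the frame of rail below -0.011 m) and x of bar_green in the frame of pocket_green between -0.01 and 0.01 m and y of bar_green in the frame of pocket_green between -0.009 and 0.009 m and z of bar_green in the frame of pocket_green between -0.002 and 0.008 m and angle between the x axis of bar_green and the x axis of pocket_green, either way round below 0.2 rad and ((distance between bar_green and pocket_green below 0.03 m and x of cap_green in the frame of rail above 0.011 m) or (distance between bar_green and pocket_green above 0.03 m and x of cap_green in the frame of rail below -0.011 m)) and (distance between bar_green and pocket_green below 0.03 m or x of cap_green in the frame of rail below -0.011 m) and x of bar_yellow in the frame of pocket_yellow between -0.01 and 0.01 m and y of bar_yellow in the frame of pocket_yellow between -0.009 and 0.009 m and z of bar_yellow in the frame of pocket_yellow between -0.002 and 0.008 m and angle between the x axis of bar_yellow and the x axis of pocket_yellow, either way round below 0.2 rad and ((distance between bar_yellow and pocket_yellow below 0.03 m and x of cap_yellow in the frame of rail above 0.011 m) or (distance between bar_yellow and pocket_yellow above 0.03 m and x of cap_yellow in the frame of rail below -0.011 m)) and (distance between bar_yellow and pocket_yellow below 0.03 m or x of cap_yellow in the frame of rail below -0.011 m) and x of cap_white in the frame of rail below -0.011 m and x of cap_black in the frame of rail above 0.011 m and value of joint valve_handle below 0.12 rad), for 0.2 s.
2. the main valve is turned to half open (value of joint valve_handle between 0.665 and 0.905 rad), for 0.2 s.
At the end, for the whole second after the job is handed in: each present bar rests seated in its colour's pocket (10 mm along, 9 mm across, 4 mm high); its toggle is on (cap over 11 mm past the middle), those of absent bars and the white one off likewise, the black one on; the main valve stands at 45 degrees, within 7 (all of step 2 and x of bar_red in the frame of pocket_red between -0.01 and 0.01 m and y of bar_red in the frame of pocket_red between -0.009 and 0.009 m and z of bar_red in the frame of pocket_red between -0.002 and 0.008 m and angle between each of bar_red, bar_blue, bar_green, bar_yellow's own z axis and vertical below 0.06 rad and angle between the x axis of bar_red and the x axis of pocket_red, either way round below 0.2 rad and ((distance between bar_red and pocket_red below 0.03 m and x of cap_red in the frame of rail above 0.011 m) or (distance between bar_red and pocket_red above 0.03 m and x of cap_red in the frame of rail below -0.011 m)) and (distance between bar_red and pocket_red below 0.03 m or x of cap_red in the frame of rail below -0.011 m) and x of bar_blue in the frame of pocket_blue between -0.01 and 0.01 m and y of bar_blue in the frame of pocket_blue between -0.009 and 0.009 m and z of bar_blue in the frame of pocket_blue between -0.002 and 0.008 m and angle between the x axis of bar_blue and the x axis of pocket_blue, either way round below 0.2 rad and ((distance between bar_blue and pocket_blue below 0.03 m and x of cap_blue in the frame of rail above 0.011 m) or (distance between bar_blue and pocket_blue above 0.03 m and x of cap_blue in the frame of rail below -0.011 m)) and (distance between bar_blue and pocket_blue below 0.03 m or x of cap_blue in the frame of rail below -0.011 m) and x of bar_green in the frame of pocket_green between -0.01 and 0.01 m and y of bar_green in the frame of pocket_green between -0.009 and 0.009 m and z of bar_green in the frame of pocket_green between -0.002 and 0.008 m and angle between the x axis of bar_green and the x axis of pocket_green, either way round below 0.2 rad and ((distance between bar_green and pocket_green below 0.03 m and x of cap_green in the frame of rail above 0.011 m) or (distance between bar_green and pocket_green above 0.03 m and x of cap_green in the frame of rail below -0.011 m)) and (distance between bar_green and pocket_green below 0.03 m or x of cap_green in the frame of rail below -0.011 m) and x of bar_yellow in the frame of pocket_yellow between -0.01 and 0.01 m and y of bar_yellow in the frame of pocket_yellow between -0.009 and 0.009 m and z of bar_yellow in the frame of pocket_yellow between -0.002 and 0.008 m and angle between the x axis of bar_yellow and the x axis of pocket_yellow, either way round below 0.2 rad and ((distance between bar_yellow and pocket_yellow below 0.03 m and x of cap_yellow in the frame of rail above 0.011 m) or (distance between bar_yellow and pocket_yellow above 0.03 m and x of cap_yellow in the frame of rail below -0.011 m)) and (distance between bar_yellow and pocket_yellow below 0.03 m or x of cap_yellow in the frame of rail below -0.011 m) and x of cap_white in the frame of rail below -0.011 m and x of cap_black in the frame of rail above 0.011 m and linear speed of each of bar_red, bar_blue, bar_green, bar_yellow below 0.02 m/s); the robot touches nothing.
It fails at once if the black toggle is thrown off (x of cap_black in the frame of rail below 0.003 m).
It fails at once if a bystander is shoved away or the flux bottle tipped (angle between flux_bottle's own z axis and vertical above 0.6 rad or distance of any of flux_bottle, solder_spool, running_pliers, glass_cutter, pencil_a from where it was at the start of the episode above 0.05 m).
Of bar_red, bar_blue, bar_green, bar_yellow only 3 to 4 are there at a start; the rules pass over those that are not, and their reading is None.
At some moment in a run one of bar_red, bar_blue, bar_green, bar_yellow may be knocked a few centimetres aside while the robot is not near it.
It also fails if it takes over 210 s, if anything falls off the work surface, if the arm or the gripper's body presses on something with over 40 N, if the wrist force passes 120 N, or if a joint passes its speed limit or range.

## Robot

A 6-joint arm with a two-finger parallel gripper is mounted at the origin on a cart in front of the work surface, level with it; the furniture and walls round the work are solid. World frame = base frame: x ahead of the robot, y to its left, z up, the work surface at z = 0. Lengths are in m, angles in degrees, forces in N, time in s.
With the tool pointing down it reaches from about 0.4 to 0.825 m from the base axis. Payload 7 kg.
Tool frame: the origin (TCP) lies midway between the tips of the shut fingers; the grasp point (between the pads) lies 19 mm behind it; x points along the fingers, z is the direction in which the jaws open and shut, and the axes are right-handed (so a half turn about x gives the same grasp; the last joint's range is limited). The gripper opens to 88 mm and grips with 3 to 60 N. Pads are 19 mm wide; open, the fingers measure 130 mm over their backs; the gripper's body (78 mm by 193 mm) begins 47 mm behind the grasp point.
Start: joints at [83.829, 20.546, 0.682, 0, -70.136, -16.507], TCP at [0.26, 0.623, 0.227] pointing down, gripper open.
Joint ranges: [-176.03, 176.03], [-82.01, 121.73], [-58.28, 71.71], [-173.87, 95.51], [-174.79, -0.11], [-173.66, 173.66]. Speed limits (degrees/s): [136.94, 136.94, 172.46, 180, 180, 180].

## Interface

Orientations are given as [roll, pitch, yaw] about the fixed x, y, z axes, in that order (R = Rz(yaw) Ry(pitch) Rx(roll)).
In Python, from plant import get_state, capture, close_job gives the robot as it stands.
- The arm moves only by the tool play_rows, never from a script. Its argument "series" is one flat list of numbers, 4 for each row, row after row: the shift along the tool's x, y, z in m, then the turn about the tool's x in rad. In form: [tx, ty, tz, spin, tx, ty, tz, spin, ...]. A call has exactly 5 rows; each row shifts and turns the commanded pose from where the row before left it, along the tool's axes as they then stand; what a row does not reach is not made up. A row lasts 1/12 s, in which the tool goes at most 41.7 mm and 7.16 degrees, less where a joint would pass 70% of its speed; a pose out of reach is approached as far as the arm can. A call is refused whole if a number of a shift passes 0.0417 or a number of a turn 0.125, either way. A call with a gripper value outside its range is refused whole. "jaw" is the opening in per cent of the stroke, from 0 (shut) to 100 (fully open), set as the call begins (left out, the last holds). The fingers move at their own pace and stop on an object; "squeeze" is the grip in N (left out, the last holds). Time passes only in rows, so rows that do not move let the fingers close, or fill a call up. It gives the time, the measured TCP pose, the force and the opening at its end, in the units of the state.
- get_state(): the state, without advancing time (a new reading comes with each control period).
- capture(name): name is "scene" or "top" or "wrist"; returns a dict with "img" (400x640x3 uint8, blue, green, red), "K" (3x3 intrinsics, pixels), "world_from_camera" (4x4, takes a point from camera to world coordinates). Camera axes: x right, y down, z forward; pixel columns grow to the right and rows downward; lengths in m; the calibration is good to about 2 mm. A picture is of the moment at which its call begins. There is no depth.
- close_job(): hands the job in, once; it reports no verdict.
The state is a dict: "time_s": time; "joints": joint angles; "qd": joint speeds; "joint_torque": joint torques, N m; "tcp_pos": TCP position; "eef_rot": TCP orientation; "contact_force": force on the tool from outside, world axes, zero at the start; "moment": the same for the moment, N m; "gripper_width": finger opening in m.
Only numpy, scipy, OpenCV 4.12 (cv2) and the standard library are available. Lean on these libraries where they do the work, as an engineer would, in place of code of your own. Each camera call takes 0.05 s, during which the arm holds its last target.

## Working session

There is one attempt and no reset: what is moved stays moved. The work goes in short steps, Python scripts to look and compute and a tool call to move; the robot and the scene stay as the last step left them, time stands still between calls to the robot, and variables do not carry over. Pictures are saved under pics/ and viewed, and the job is handed in when it is done.

Besides the shell and the picture viewer there is one more tool, called after "Request:" in YAML: its name, and indented under it one key for each argument. play_rows: Moves the arm, as the interface text tells. Its arguments: {"type":"object","properties":{"series":{"type":"array","items":{"type":"number"}},"jaw":{"type":"number"},"squeeze":{"type":"number"}},"required":["series"]}

```bash
ls; mkdir -p pics
python3 - <<'E'
from plant import *
import cv2,numpy as np
s=get_state();print(s)
for n in("scene","top","wrist"):
    c=capture(n);cv2.imwrite(f"pics/{n}0.png",c["img"]);np.savez(f"pics/{n}0.npz",**c);print(n,c["K"].round(1).tolist(),c["world_from_camera"].round(3).tolist())
E
```

```text
pics
{'time_s': 0.0, 'joints': array([ 8.38303391e+01,  2.05915954e+01,  6.33048319e-01, -1.77579492e-02,
       -7.01354796e+01, -1.65049630e+01]), 'qd': array([-0.09236787, -0.0159675 , -0.01115781, -0.02213424, -0.03281298,
       -0.04526783]), 'joint_torque': array([-7.50570180e-04, -5.82735193e+01,  2.93040454e+01,  6.99710503e+00,
        6.87916239e-03, -1.84010605e-04]), 'tcp_pos': array([0.26008235, 0.62235361, 0.22562279]), 'eef_rot': array([   6.43890493,   89.90450235, -106.24176676]), 'contact_force': array([-0.19831269, -0.1644519 , -0.67313944]), 'moment': array([ 0.03124497, -0.03004649, -0.03193409]), 'gripper_width': 0.08769619315579989}
scene [[383.9, 0.0, 322.7], [0.0, 383.9, 204.5], [0.0, 0.0, 1.0]] [[-0.484, -0.592, 0.645, -0.088], [-0.875, 0.327, -0.356, 0.325], [-0.0, -0.736, -0.676, 0.692], [0.0, 0.0, 0.0, 1.0]]
top [[462.1, 0.0, 324.0], [0.0, 462.1, 202.6], [0.0, 0.0, 1.0]] [[-0.025, -0.99, 0.142, 0.346], [-1.0, 0.022, -0.022, -0.007], [0.019, -0.142, -0.99, 1.465], [0.0, 0.0, 0.0, 1.0]]
wrist [[300.8, 0.0, 319.1], [0.0, 300.8, 204.6], [0.0, 0.0, 1.0]] [[-0.384, -0.888, -0.251, 0.328], [-0.923, 0.37, 0.103, 0.595], [0.002, 0.271, -0.963, 0.385], [0.0, 0.0, 0.0, 1.0]]
```

View pics/scene0.png

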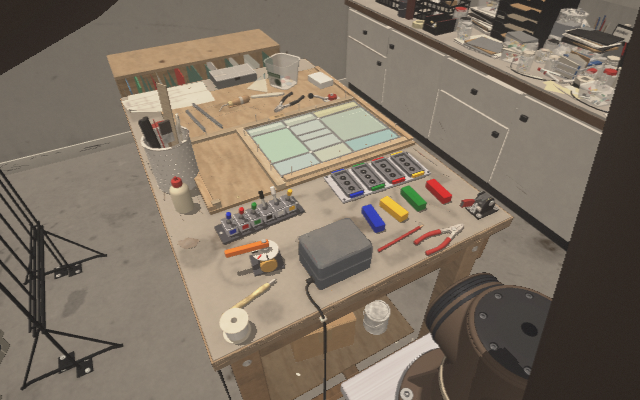

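View pics/top0.png

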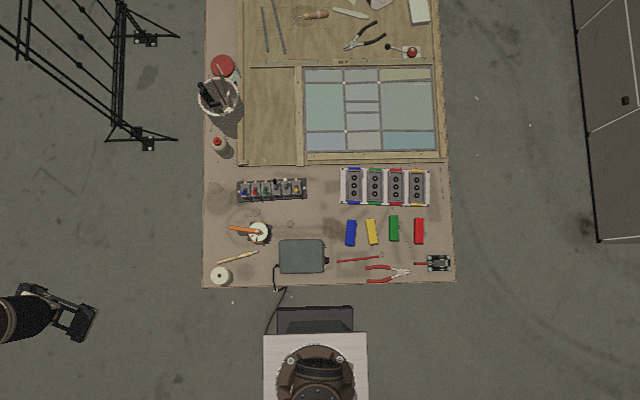

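View pics/wrist0.png

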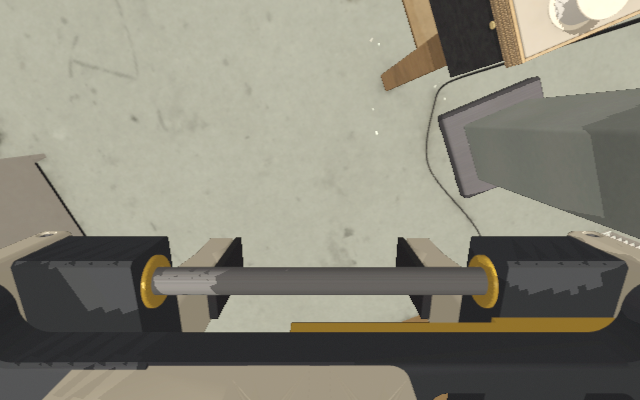

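```bash
cat > h.py <<'E'
import cv2,numpy as np
def ld(n):
    return dict(np.load(f"pics/{n}.npz"))
def ray(c,u,v,z):
    K,T=c["K"],c["world_from_camera"]
    d=T[:3,:3]@np.linalg.solve(K,[u,v,1.]);o=T[:3,3];return o+d*(z-o[2])/d[2]
def proj(c,p):
    T=np.linalg.inv(c["world_from_camera"]);q=c["K"]@(T[:3,:3]@p+T[:3,3]);return q[:2]/q[2]
def crop(n,x0,y0,w,h,k,out):
    im=cv2.imread(f"pics/{n}.png")[y0:y0+h,x0:x0+w];cv2.imwrite(f"pics/{out}.png",cv2.resize(im,None,fx=k,fy=k,interpolation=cv2.INTER_CUBIC))
E
python3 - <<'E'
from h import *
crop("top0",200,130,260,160,3,"t0c");crop("scene0",170,130,330,220,2.4,"s0c")
c=ld("top0");hsv=cv2.cvtColor(c["img"],cv2.COLOR_BGR2HSV)
R={"red":(0,6),"yellow":(20,32),"green":(45,85),"blue":(105,130)}
for n,(a,b) in R.items():
    m=((hsv[...,0]>=a)&(hsv[...,0]<=b)|((n=="red")&(hsv[...,0]>174)))&(hsv[...,1]>130)&(hsv[...,2]>60)
    k,L,S,C=cv2.connectedComponentsWithStats(m.astype(np.uint8))
    for i in range(1,k):
        if S[i,4]>5 and 160<C[i][1]<290 and 200<C[i][0]<460:
            cn,_=cv2.findContours((L==i).astype(np.uint8),cv2.RETR_EXTERNAL,2)
            r=cv2.minAreaRect(cn[0])
            print(n,S[i,4],C[i].round(1),[round(float(x),1) for x in (*r[1],r[2])],"z0.024:",ray(c,*C[i],.024).round(4))
E
```

```text
red 24 [395.5 169.5] [1.0, 11.0, 90.0] z0.024: [ 0.6543 -0.2706  0.024 ]
red 13 [254.  191.7] [4.0, 2.0, 90.0] z0.024: [0.5924 0.1801 0.024 ]
red 31 [395.  203.2] [2.0, 11.0, 90.0] z0.024: [ 0.5459 -0.2639  0.024 ]
red 246 [418.4 230.1] [25.0, 9.0, 90.0] z0.024: [ 0.4588 -0.3334  0.024 ]
red 83 [357.3 258.8] [1.9, 41.4, 82.9] z0.024: [ 0.3745 -0.1386  0.024 ]
red 35 [421.3 263. ] [2.0, 11.0, 90.0] z0.024: [ 0.3564 -0.337   0.024 ]
red 79 [378.  266.9] [4.0, 23.0, 90.0] z0.024: [ 0.348  -0.2017  0.024 ]
red 78 [379.2 280.2] [4.2, 24.2, 81.5] z0.024: [ 0.3072 -0.2036  0.024 ]
yellow 28 [416.1 170.2] [2.0, 11.0, 90.0] z0.024: [ 0.6506 -0.3364  0.024 ]
yellow 7 [295.3 189.1] [1.3, 3.1, 63.4] z0.024: [0.5977 0.05   0.024 ]
yellow 36 [416.3 203.9] [2.0, 12.0, 90.0] z0.024: [ 0.5418 -0.3312  0.024 ]
yellow 222 [371.3 230.9] [25.3, 8.7, 80.5] z0.024: [ 0.4598 -0.1855  0.024 ]
green 22 [374.7 168.5] [1.0, 11.0, 90.0] z0.024: [ 0.6588 -0.2041  0.024 ]
green 9 [264.3 191.4] [3.0, 2.0, 90.0] z0.024: [0.5924 0.1476 0.024 ]
green 24 [374.5 202.5] [1.0, 11.0, 90.0] z0.024: [ 0.5494 -0.1991  0.024 ]
green 215 [393.2 228. ] [24.0, 8.0, 90.0] z0.024: [ 0.4675 -0.2545  0.024 ]
blue 18 [353.9 167.8] [2.0, 10.0, 90.0] z0.024: [ 0.6625 -0.1379  0.024 ]
blue 13 [243.4 192.6] [3.0, 3.0, 90.0] z0.024: [0.5901 0.2135 0.024 ]
blue 32 [353.5 201.8] [2.0, 12.0, 90.0] z0.024: [ 0.5531 -0.1328  0.024 ]
blue 216 [350.3 232.2] [8.7, 25.2, 5.7] z0.024: [ 0.4574 -0.1193  0.024 ]
```

View pics/t0c.png

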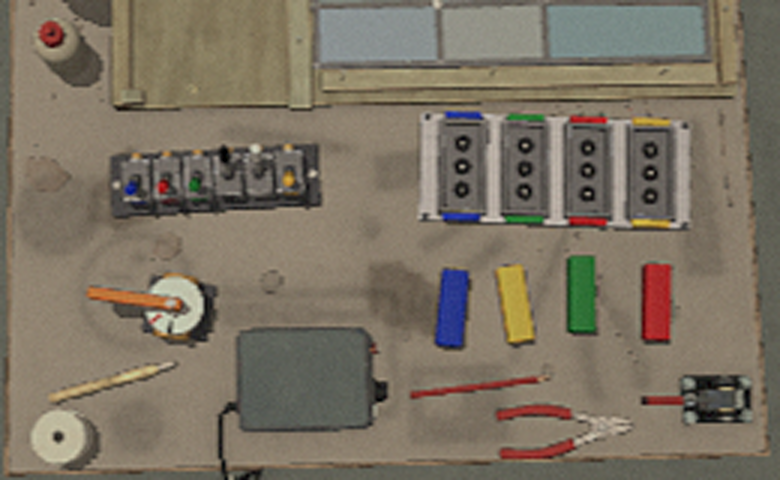

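View pics/s0c.png

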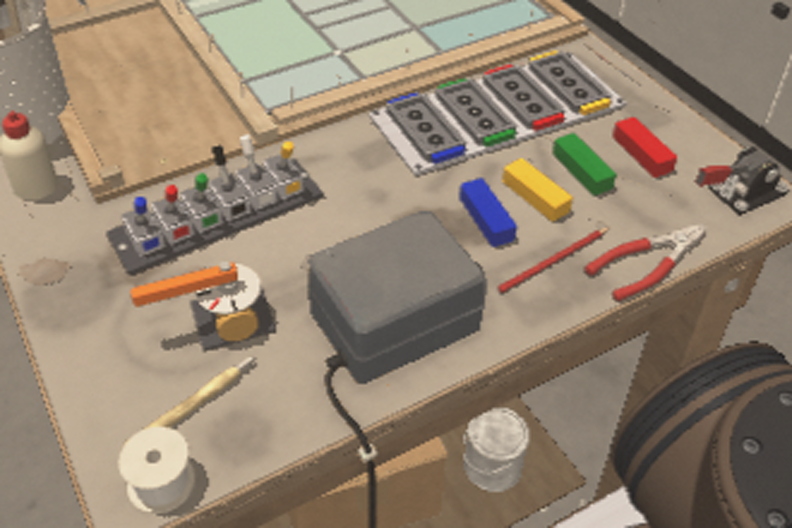

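```bash
cat > plan.py <<'E'
import numpy as np,sys
from plant import get_state
from scipy.spatial.transform import Rotation as Ro
def pose():
    s=get_state();R=Ro.from_euler("xyz",s["eef_rot"],degrees=True).as_matrix()
    return s,np.array(s["tcp_pos"]),np.degrees(np.arctan2(R[1,2],R[0,2])),R
def plan(x,y,z,phi=None,dmax=.04,n=None):
    s,p,f,R=pose();t=np.array([x,y,z]);dphi=0 if phi is None else (phi-f)
    if phi is not None:
        if dphi>180:dphi-=360
        if dphi<-360:dphi+=360
    d=t-p
    N=max(np.linalg.norm(d)/dmax,abs(np.radians(dphi))/.12,1);N=int(np.ceil(N/5)*5) if n is None else n
    print("t=%.2f"%s["time_s"],"now",p.round(4),"phi %.1f"%f,"w %.3f"%s["gripper_width"],"N",N,"tilt %.2f"%np.degrees(np.arccos(-R[2,0])))
    k=0;a=np.radians(f);da=np.radians(dphi)/N
    for c in range(N//5):
        r=[]
        for i in range(5):
            zt=np.array([np.cos(a),np.sin(a)]);yt=np.array([-np.sin(a),np.cos(a)]);q=d/N
            r+=[-q[2],q[:2]@yt,q[:2]@zt,-da];a+=da
        print("[",", ".join("%g"%round(v,4 if (i%4)<3 else 3) for i,v in enumerate(r)),"]")
if __name__=="__main__":
    a=[float(v) for v in sys.argv[1:]];plan(*a)
E
python3 -c "
from plan import plan
plan(.50,-.22,.26,-270)"
```

```text
t=0.15 now [0.2601 0.6225 0.2258] phi -112.7 w 0.088 N 25 tilt 0.07
[ -0.0014, 0.0218, 0.0274, 0.11, -0.0014, 0.0247, 0.0248, 0.11, -0.0014, 0.0273, 0.022, 0.11, -0.0014, 0.0295, 0.0188, 0.11, -0.0014, 0.0314, 0.0155, 0.11 ]
[ -0.0014, 0.0329, 0.012, 0.11, -0.0014, 0.034, 0.0083, 0.11, -0.0014, 0.0347, 0.0045, 0.11, -0.0014, 0.035, 0.0007, 0.11, -0.0014, 0.0349, -0.0032, 0.11 ]
[ -0.0014, 0.0343, -0.007, 0.11, -0.0014, 0.0334, -0.0107, 0.11, -0.0014, 0.032, -0.0143, 0.11, -0.0014, 0.0302, -0.0177, 0.11, -0.0014, 0.0281, -0.0209, 0.11 ]
[ -0.0014, 0.0256, -0.0239, 0.11, -0.0014, 0.0229, -0.0265, 0.11, -0.0014, 0.0198, -0.0289, 0.11, -0.0014, 0.0165, -0.0309, 0.11, -0.0014, 0.013, -0.0325, 0.11 ]
[ -0.0014, 0.0094, -0.0338, 0.11, -0.0014, 0.0056, -0.0346, 0.11, -0.0014, 0.0018, -0.035, 0.11, -0.0014, -0.002, -0.035, 0.11, -0.0014, -0.0058, -0.0345, 0.11 ]
```

Request:
play_rows:
  series: [-0.0014, 0.022, 0.027, 0.11, -0.0014, 0.025, 0.025, 0.11, -0.0014, 0.027, 0.022, 0.11, -0.0014, 0.0295, 0.019, 0.11, -0.0014, 0.0315, 0.0155, 0.11]
  jaw: 50
  squeeze: 20

```text
time_s: 0.57
tcp_pos: [0.3084, 0.4525, 0.2332]
eef_rot: [34.0, 90.0, -110.5]
contact_force: [1.5, 0.4, -0.2]
gripper_width: 0.0597
```

Request:
play_rows:
  series: [-0.0014, 0.033, 0.012, 0.11, -0.0014, 0.034, 0.0083, 0.11, -0.0014, 0.0347, 0.0045, 0.11, -0.0014, 0.035, 0.0007, 0.11, -0.0014, 0.035, -0.0032, 0.11]

```text
time_s: 0.98
tcp_pos: [0.356, 0.2839, 0.2406]
eef_rot: [-93.2, 90.0, 90.8]
contact_force: [0.7, 0.5, 0.6]
gripper_width: 0.0443
```

Request:
play_rows:
  series: [-0.0014, 0.0343, -0.007, 0.11, -0.0014, 0.0334, -0.0107, 0.11, -0.0014, 0.032, -0.0143, 0.11, -0.0014, 0.03, -0.0177, 0.11, -0.0014, 0.028, -0.021, 0.11]

```text
time_s: 1.4
tcp_pos: [0.4037, 0.1157, 0.2478]
eef_rot: [-101.8, 90.0, 50.7]
contact_force: [1.4, -0.0, -0.1]
gripper_width: 0.0437
```

Request:
play_rows:
  series: [-0.0014, 0.0256, -0.024, 0.11, -0.0014, 0.023, -0.0265, 0.11, -0.0014, 0.02, -0.029, 0.11, -0.0014, 0.0165, -0.031, 0.11, -0.0014, 0.013, -0.0325, 0.11]

```text
time_s: 1.82
tcp_pos: [0.4514, -0.0534, 0.2548]
eef_rot: [-91.6, 90.0, 29.4]
contact_force: [1.7, 0.7, 0.6]
gripper_width: 0.0438
```

Request:
play_rows:
  series: [-0.0014, 0.0094, -0.034, 0.11, -0.0014, 0.0056, -0.0346, 0.11, -0.0014, 0.0018, -0.035, 0.11, -0.0014, -0.002, -0.035, 0.11, -0.0014, -0.006, -0.0345, 0.11]

```text
time_s: 2.23
tcp_pos: [0.4991, -0.2223, 0.2615]
eef_rot: [40.6, 90.0, 130.1]
contact_force: [0.6, 1.6, 0.4]
gripper_width: 0.0435
```

```bash
cat > snap.py <<'E'
import sys,cv2,numpy as np
from plant import capture
n,o=sys.argv[1:3]
c=capture(n);cv2.imwrite(f"pics/{o}.png",c["img"]);np.savez(f"pics/{o}.npz",**c)
E
python3 snap.py wrist w1; python3 -c "
from plan import plan
plan(.50,-.22,.26,-270)"
```

```text
t=2.28 now [ 0.5005 -0.2266  0.2612] phi 88.9 w 0.044 N 55 tilt 0.12
[ 0, 0, 0.0001, 0.114, 0, 0, 0.0001, 0.114, 0, 0, 0.0001, 0.114, 0, 0.0001, 0.0001, 0.114, 0, 0.0001, 0.0001, 0.114 ]
[ 0, 0.0001, 0.0001, 0.114, 0, 0.0001, 0.0001, 0.114, 0, 0.0001, 0.0001, 0.114, 0, 0.0001, 0.0001, 0.114, 0, 0.0001, 0.0001, 0.114 ]
[ 0, 0.0001, 0, 0.114, 0, 0.0001, 0, 0.114, 0, 0.0001, 0, 0.114, 0, 0.0001, -0, 0.114, 0, 0.0001, -0, 0.114 ]
[ 0, 0.0001, -0, 0.114, 0, 0.0001, -0, 0.114, 0, 0.0001, -0.0001, 0.114, 0, 0.0001, -0.0001, 0.114, 0, 0.0001, -0.0001, 0.114 ]
[ 0, 0.0001, -0.0001, 0.114, 0, 0.0001, -0.0001, 0.114, 0, 0.0001, -0.0001, 0.114, 0, 0, -0.0001, 0.114, 0, 0, -0.0001, 0.114 ]
[ 0, 0, -0.0001, 0.114, 0, 0, -0.0001, 0.114, 0, -0, -0.0001, 0.114, 0, -0, -0.0001, 0.114, 0, -0, -0.0001, 0.114 ]
[ 0, -0, -0.0001, 0.114, 0, -0.0001, -0.0001, 0.114, 0, -0.0001, -0.0001, 0.114, 0, -0.0001, -0.0001, 0.114, 0, -0.0001, -0.0001, 0.114 ]
[ 0, -0.0001, -0.0001, 0.114, 0, -0.0001, -0.0001, 0.114, 0, -0.0001, -0, 0.114, 0, -0.0001, -0, 0.114, 0, -0.0001, -0, 0.114 ]
[ 0, -0.0001, -0, 0.114, 0, -0.0001, 0, 0.114, 0, -0.0001, 0, 0.114, 0, -0.0001, 0, 0.114, 0, -0.0001, 0, 0.114 ]
[ 0, -0.0001, 0.0001, 0.114, 0, -0.0001, 0.0001, 0.114, 0, -0.0001, 0.0001, 0.114, 0, -0.0001, 0.0001, 0.114, 0, -0.0001, 0.0001, 0.114 ]
[ 0, -0.0001, 0.0001, 0.114, 0, -0, 0.0001, 0.114, 0, -0, 0.0001, 0.114, 0, -0, 0.0001, 0.114, 0, -0, 0.0001, 0.114 ]
```

View pics/w1.png

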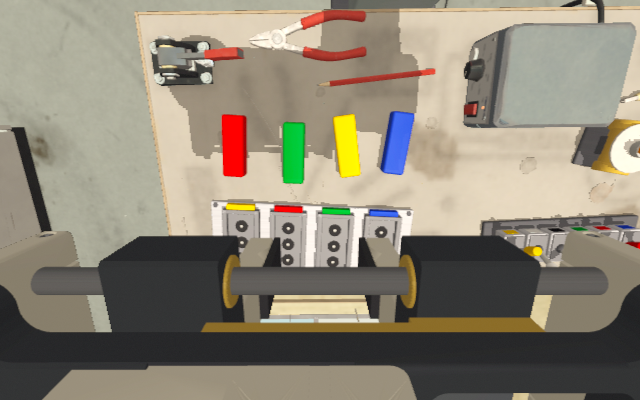

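```bash
sed -i 's/        if dphi>180:dphi-=360/        dphi=(dphi+180)%360-180/; /dphi<-360/d' plan.py
cat > meas.py <<'E'
from h import *
R={"red":(0,6),"yellow":(20,32),"green":(45,85),"blue":(105,130)}
def blobs(c,amin,box=None,zt=.024):
    hsv=cv2.cvtColor(c["img"],cv2.COLOR_BGR2HSV);out=[]
    for n,(a,b) in R.items():
        m=((hsv[...,0]>=a)&(hsv[...,0]<=b)|((n=="red")&(hsv[...,0]>174)))&(hsv[...,1]>130)&(hsv[...,2]>50)
        k,L,S,C=cv2.connectedComponentsWithStats(m.astype(np.uint8))
        for i in range(1,k):
            if S[i,4]>=amin:
                cn,_=cv2.findContours((L==i).astype(np.uint8),cv2.RETR_EXTERNAL,2)
                r=cv2.minAreaRect(cn[0]);bx=cv2.boxPoints(r)
                W=np.array([ray(c,*q,zt)[:2] for q in bx]);ctr=W.mean(0)
                e1,e2=W[1]-W[0],W[2]-W[1];l1,l2=np.linalg.norm(e1),np.linalg.norm(e2)
                e=e1 if l1>l2 else e2;ang=np.degrees(np.arctan2(e[1],e[0]))
                ang=(ang+90)%180-90
                out.append((n,S[i,4],C[i].round(1),ctr.round(4),"size %.3f %.3f"%(max(l1,l2),min(l1,l2)),"yaw %.1f"%ang))
    return out
if __name__=="__main__":
    import sys
    for o in blobs(ld(sys.argv[1]),int(sys.argv[2]),zt=float(sys.argv[3])):print(*o)
E
python3 meas.py w1 60 .024; echo; python3 meas.py w1 60 .020
```

```text
red 666 [332.1  16.9] [ 0.312  -0.2039] size 0.075 0.016 yaw -83.6
red 396 [222.3  53.7] [ 0.3495 -0.3356] size 0.046 0.013 yaw -86.8
red 590 [333.2  53.9] [ 0.3505 -0.2023] size 0.074 0.014 yaw 89.5
red 563 [382.2  77. ] [ 0.3773 -0.1437] size 0.128 0.006 yaw -84.1
red 132 [470.2 109. ] [ 0.4155 -0.0309] size 0.015 0.012 yaw 89.5
red 1519 [234.  144.7] [ 0.4585 -0.3323] size 0.079 0.032 yaw -4.3
red 198 [288.1 208.5] [ 0.544  -0.2645] size 0.039 0.010 yaw 85.3
yellow 1362 [346.4 145.1] [ 0.4604 -0.1857] size 0.080 0.028 yaw 7.3
yellow 621 [612.2 146.5] [0.4623 0.1637] size 0.070 0.049 yaw 1.1
yellow 202 [240.3 206.4] [ 0.5406 -0.3297] size 0.040 0.010 yaw 89.5
yellow 152 [532.8 250.5] [0.6097 0.0832] size 0.024 0.014 yaw 89.5
yellow 489 [229.2 281.3] [ 0.6559 -0.3539] size 0.087 0.022 yaw -8.6
yellow 487 [408.9 281.3] [ 0.6581 -0.0917] size 0.087 0.022 yaw 7.7
yellow 3653 [388.3 325.8] [ 0.7319 -0.141 ] size 0.526 0.024 yaw 89.5
green 1295 [293.2 152.1] [ 0.4688 -0.2547] size 0.079 0.027 yaw -1.3
green 172 [335.7 210.8] [ 0.5482 -0.1986] size 0.038 0.009 yaw 89.5
blue 1443 [396.6 14
[... 632 characters left out ...]
0.081 0.029 yaw 7.3
yellow 621 [612.2 146.5] [0.4627 0.1676] size 0.071 0.049 yaw 1.1
yellow 202 [240.3 206.4] [ 0.5417 -0.3308] size 0.040 0.010 yaw 89.5
yellow 152 [532.8 250.5] [0.6115 0.0863] size 0.024 0.014 yaw 89.5
yellow 489 [229.2 281.3] [ 0.6582 -0.3552] size 0.088 0.022 yaw -8.6
yellow 487 [408.9 281.3] [ 0.6605 -0.0904] size 0.088 0.023 yaw 7.7
yellow 3653 [388.3 325.8] [ 0.735  -0.1402] size 0.531 0.024 yaw 89.5
green 1295 [293.2 152.1] [ 0.4693 -0.255 ] size 0.080 0.027 yaw -1.3
green 172 [335.7 210.8] [ 0.5494 -0.1983] size 0.039 0.009 yaw 89.5
blue 1443 [396.6 142.1] [ 0.4573 -0.1194] size 0.080 0.031 yaw -7.5
blue 177 [383.4 212.9] [ 0.5529 -0.1328] size 0.039 0.009 yaw 89.5
```

```bash
python3 - <<'E'
from h import *
c=ld("w1")
for p in [(478,126),(478,40),(465,75)]:print(p,ray(c,*p,.083).round(3), ray(c,*p,.05).round(3))
t=ld("top0")
for p in [(280,240),(324,241),(329,262)]:print(p,ray(t,*p,.083).round(3))
# bar 3D check
for nm,p in dict(red=(.4587,-.333),green=(.469,-.2547)).items():print(nm,proj(t,np.array([*p,.024])).round(1))
E
python3 plan.py .4587 -.3335 .06 88
```

```text
(478, 126) [ 0.435 -0.048  0.083] [ 0.436 -0.031  0.05 ]
(478, 40) [ 0.351 -0.06   0.083] [ 0.343 -0.044  0.05 ]
(465, 75) [ 0.383 -0.069  0.083] [ 0.379 -0.054  0.05 ]
(280, 240) [0.435 0.096 0.083]
(324, 241) [ 0.428 -0.035  0.083]
(329, 262) [ 0.366 -0.049  0.083]
red [418.3 230.2]
green [393.2 227.5]
t=2.28 now [ 0.5005 -0.2266  0.2612] phi 88.9 w 0.044 N 10 tilt 0.12
[ 0.0201, 0.004, -0.0108, 0.002, 0.0201, 0.004, -0.0108, 0.002, 0.0201, 0.0039, -0.0108, 0.002, 0.0201, 0.0039, -0.0108, 0.002, 0.0201, 0.0039, -0.0108, 0.002 ]
[ 0.0201, 0.0039, -0.0108, 0.002, 0.0201, 0.0039, -0.0108, 0.002, 0.0201, 0.0039, -0.0108, 0.002, 0.0201, 0.0038, -0.0108, 0.002, 0.0201, 0.0038, -0.0108, 0.002 ]
```

Request:
play_rows:
  series: [0.02, 0.004, -0.0108, 0.002, 0.02, 0.004, -0.0108, 0.002, 0.02, 0.004, -0.0108, 0.002, 0.02, 0.004, -0.0108, 0.002, 0.02, 0.004, -0.0108, 0.002]

```text
time_s: 2.7
tcp_pos: [0.4782, -0.2747, 0.1605]
eef_rot: [56.3, 90.0, 145.5]
contact_force: [0.1, -0.8, 0.3]
gripper_width: 0.0436
```

Request:
play_rows:
  series: [0.02, 0.004, -0.0108, 0.002, 0.02, 0.004, -0.0108, 0.002, 0.02, 0.004, -0.0108, 0.002, 0.02, 0.004, -0.0108, 0.002, 0.02, 0.004, -0.0108, 0.002]

```text
time_s: 3.12
tcp_pos: [0.4573, -0.3283, 0.0605]
eef_rot: [65.3, 90.0, 153.9]
contact_force: [0.2, -0.1, 0.6]
gripper_width: 0.0441
```

```bash
python3 snap.py wrist w2; python3 plan.py .4587 -.3335 .012 88;python3 meas.py w2 400 .024
```

```text
t=3.17 now [ 0.4545 -0.3284  0.0565] phi 88.5 w 0.044 N 5 tilt 0.34
[ 0.0089, -0.0009, -0.001, 0.002, 0.0089, -0.0009, -0.001, 0.002, 0.0089, -0.0009, -0.001, 0.002, 0.0089, -0.0009, -0.001, 0.002, 0.0089, -0.0009, -0.001, 0.002 ]
red 2316 [510.9  54.3] [ 0.3499 -0.2103] size 0.076 0.015 yaw 89.2
red 2035 [318.1  57.6] [ 0.3493 -0.3267] size 0.049 0.015 yaw -88.0
red 1404 [567.5 100.6] [ 0.3773 -0.1731] size 0.087 0.006 yaw -84.2
red 3912 [310.1 217.2] [ 0.4512 -0.3332] size 0.071 0.027 yaw -4.4
yellow 4625 [519.  207.4] [ 0.4525 -0.1924] size 0.073 0.039 yaw 4.2
yellow 490 [229.3 281.4] [ 0.4973 -0.3928] size 0.043 0.011 yaw -7.9
yellow 491 [408.9 281.1] [ 0.5002 -0.2636] size 0.043 0.011 yaw 6.9
yellow 3909 [383.4 325.4] [ 0.5358 -0.2885] size 0.259 0.013 yaw 88.7
green 2650 [420.6 209.5] [ 0.4521 -0.2572] size 0.054 0.032 yaw -2.5
blue 4190 [611.9 201.2] [ 0.4419 -0.129 ] size 0.054 0.045 yaw -1.9
```

View pics/w2.png

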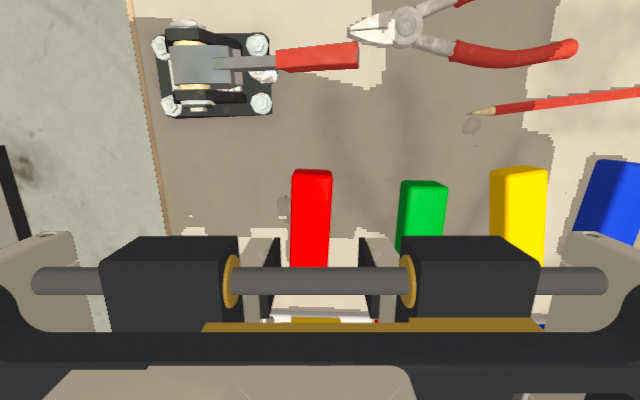

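Request:
play_rows:
  series: [0.014, 0, -0.002, 0.005, 0.014, 0, -0.001, 0.005, 0.014, 0, 0, 0, 0.004, 0, 0, 0, 0, 0, 0, 0]

```text
time_s: 3.58
tcp_pos: [0.4569, -0.3305, 0.0147]
eef_rot: [74.8, 89.9, 162.9]
contact_force: [-0.0, -1.0, -0.1]
gripper_width: 0.044
```

```bash
python3 plan.py .4587 -.3335 .012 88
```

```text
t=3.58 now [ 0.4569 -0.3305  0.0147] phi 88.0 w 0.044 N 5 tilt 0.14
[ 0.0005, -0.0004, -0.0006, 0, 0.0005, -0.0004, -0.0006, 0, 0.0005, -0.0004, -0.0006, 0, 0.0005, -0.0004, -0.0006, 0, 0.0005, -0.0004, -0.0006, 0 ]
```

Request:
play_rows:
  series: [0.0025, -0.002, -0.003, 0, 0, 0, 0, 0, 0, 0, 0, 0, 0, 0, 0, 0, 0, 0, 0, 0]

```text
time_s: 4.0
tcp_pos: [0.4598, -0.334, 0.0136]
eef_rot: [-106.4, 90.0, -18.4]
contact_force: [-0.2, 0.2, 0.3]
gripper_width: 0.0438
```

Request:
play_rows:
  series: [0, 0, 0, 0, 0, 0, 0, 0, 0, 0, 0, 0, 0, 0, 0, 0, 0, 0, 0, 0]
  jaw: 0
  squeeze: 25

```text
time_s: 4.42
tcp_pos: [0.4596, -0.334, 0.0132]
eef_rot: [-126.0, 90.0, -37.9]
contact_force: [-0.7, 0.3, 2.3]
gripper_width: 0.0275
```

Request:
play_rows:
  series: [-0.014, 0, 0, 0, -0.014, 0, 0, 0, -0.014, 0, 0, 0, -0.01, 0, 0, 0, 0, 0, 0, 0]

```text
time_s: 4.83
tcp_pos: [0.4606, -0.3344, 0.0669]
eef_rot: [-109.6, 89.8, -21.6]
contact_force: [-0.0, -1.3, -2.5]
gripper_width: 0.0274
```

```bash
python3 plan.py .6015 -.2689 .065 86.8;python3 snap.py wrist w3
```

```text
t=4.83 now [ 0.4606 -0.3344  0.0669] phi 88.1 w 0.027 N 5 tilt 0.18
[ 0.0004, -0.0277, 0.014, 0.004, 0.0004, -0.0277, 0.0142, 0.004, 0.0004, -0.0276, 0.0143, 0.004, 0.0004, -0.0275, 0.0144, 0.004, 0.0004, -0.0275, 0.0145, 0.004 ]
```

View pics/w3.png

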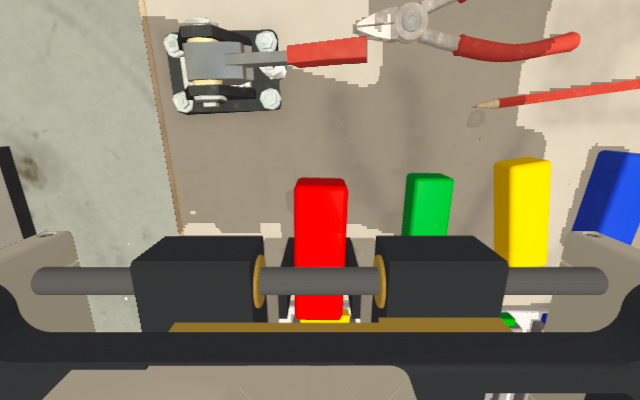

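Request:
play_rows:
  series: [0, -0.0277, 0.014, 0.004, 0, -0.0277, 0.014, 0.004, 0, -0.0276, 0.0143, 0.004, 0, -0.0275, 0.0144, 0.004, 0, -0.0275, 0.0145, 0.004]

```text
time_s: 5.3
tcp_pos: [0.6008, -0.2677, 0.0636]
eef_rot: [75.1, 89.9, 161.9]
contact_force: [-0.8, -0.8, -2.1]
gripper_width: 0.0279
```

Request:
play_rows:
  series: [0, 0, 0, 0, 0, 0, 0, 0, 0, 0, 0, 0, 0, 0, 0, 0, 0, 0, 0, 0]

```text
time_s: 5.72
tcp_pos: [0.5994, -0.269, 0.0647]
eef_rot: [77.6, 90.0, 164.4]
contact_force: [-0.4, 0.2, -1.8]
gripper_width: 0.0277
```

```bash
python3 plan.py .6018 -.2689 .0275 86.8;python3 snap.py wrist w4;python3 snap.py scene s4; python3 -c "
from h import *
crop('s4',300,130,200,120,4,'s4c')"
```

```text
t=5.72 now [ 0.5994 -0.269   0.0647] phi 86.8 w 0.028 N 5 tilt 0.05
[ 0.0074, -0.0005, 0, 0, 0.0074, -0.0005, 0, 0, 0.0074, -0.0005, 0, 0, 0.0074, -0.0005, 0, 0, 0.0074, -0.0005, 0, 0 ]
```

View pics/w4.png

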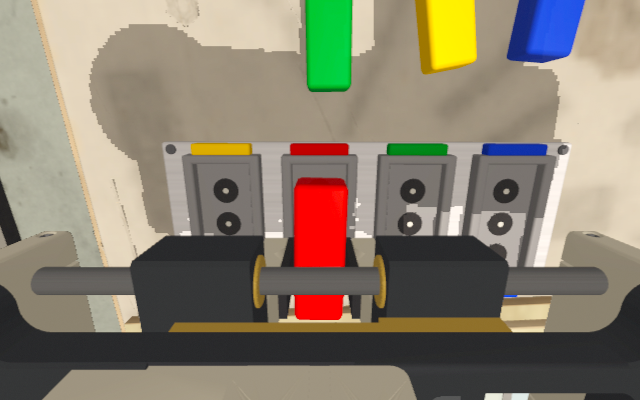

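View pics/s4c.png

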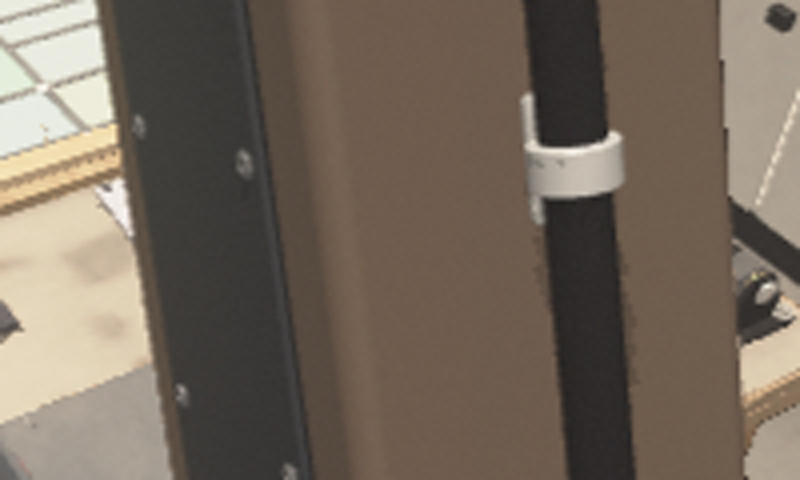

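```bash
python3 meas.py w4 300 .016
python3 - <<'E'
from h import *
c=ld("w4")
for p in [(198,166),(252,166),(391,165),(443,165)]:print(p,ray(c,*p,.012).round(4))
E
```

```text
red 695 [318.8 148.5] [ 0.5461 -0.2653] size 0.039 0.007 yaw 86.9
red 4699 [319.8 222.2] [ 0.6004 -0.2675] size 0.069 0.037 yaw -5.5
red 1182 [318.4 306.8] [ 0.6704 -0.2724] size 0.038 0.022 yaw 86.9
yellow 4044 [445.7  34. ] [ 0.4819 -0.1826] size 0.042 0.035 yaw 8.6
yellow 725 [221.1 148.5] [ 0.5425 -0.3321] size 0.041 0.007 yaw 86.9
yellow 381 [257.6 281.5] [ 0.6453 -0.3175] size 0.045 0.009 yaw -8.2
yellow 388 [380.5 281.4] [ 0.6503 -0.224 ] size 0.045 0.008 yaw 0.3
yellow 3646 [356.6 325.8] [ 0.6874 -0.2559] size 0.275 0.012 yaw 86.9
green 4126 [328.3  44.6] [ 0.4839 -0.2563] size 0.052 0.028 yaw -1.4
green 681 [417.2 149.2] [ 0.5504 -0.1985] size 0.041 0.007 yaw 86.9
blue 3853 [544.   29.5] [ 0.4816 -0.1221] size 0.040 0.039 yaw -7.6
blue 756 [514.2 149.5] [ 0.554  -0.1323] size 0.044 0.008 yaw 86.9
(198, 166) [ 0.5541 -0.3514  0.012 ]
(252, 166) [ 0.5561 -0.3133  0.012 ]
(391, 165) [ 0.5607 -0.2152  0.012 ]
(443, 165) [ 0.5627 -0.1785  0.012 ]
```

Request:
play_rows:
  series: [0.01, -0.0045, 0, 0, 0.01, 0, 0, 0, 0.01, 0, 0, 0, 0.0075, 0, 0, 0, 0, 0, 0, 0]

```text
time_s: 6.23
tcp_pos: [0.604, -0.2687, 0.0254]
eef_rot: [85.0, 89.9, 171.9]
contact_force: [-0.1, 0.5, -1.4]
gripper_width: 0.0275
```

Request:
play_rows:
  series: [0, 0, 0, 0, 0, 0, 0, 0, 0, 0, 0, 0, 0, 0, 0, 0, 0, 0, 0, 0]

```text
time_s: 6.65
tcp_pos: [0.605, -0.2689, 0.0278]
eef_rot: [-88.4, 90.0, -1.5]
contact_force: [0.1, 0.4, -1.6]
gripper_width: 0.028
```

```bash
python3 plan.py .604 -.2685 .0265 86.8;python3 snap.py wrist w5
```

```text
t=6.65 now [ 0.605  -0.2689  0.0278] phi 86.9 w 0.028 N 5 tilt 0.02
[ 0.0003, 0.0002, 0.0001, 0, 0.0003, 0.0002, 0.0001, 0, 0.0003, 0.0002, 0.0001, 0, 0.0003, 0.0002, 0.0001, 0, 0.0003, 0.0002, 0.0001, 0 ]
```

View pics/w5.png

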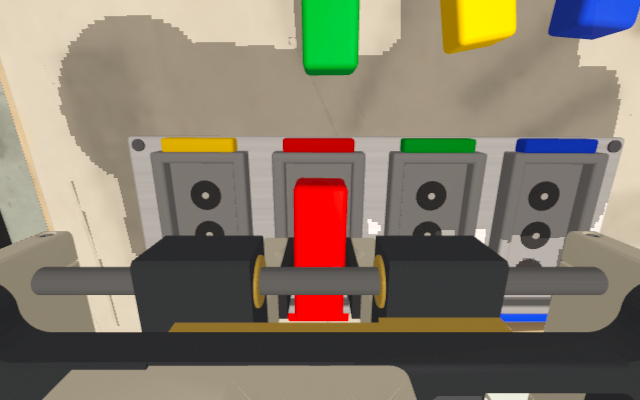

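Run:
```python
from h import *
c=ld("w5")
print(ray(c,320,180,.0386),ray(c,295,180,.0386),ray(c,346,180,.0386), ray(c,318,164,.012))
```

```text
[ 0.56195646 -0.26523995  0.0386    ] [ 0.56129428 -0.27775768  0.0386    ] [ 0.56264509 -0.2522221   0.0386    ] [ 0.55765546 -0.26611201  0.012     ]
```

Request:
play_rows:
  series: [0.0018, 0, -0.0005, 0, 0, 0, 0, 0, 0, 0, 0, 0, 0, 0, 0, 0, 0, 0, 0, 0]

```text
time_s: 7.12
tcp_pos: [0.6049, -0.2694, 0.0258]
eef_rot: [-117.6, 90.0, -30.7]
contact_force: [0.4, -0.1, -1.9]
gripper_width: 0.0277
```

Request:
play_rows:
  series: [0, 0, 0, 0, 0, 0, 0, 0, 0, 0, 0, 0, 0, 0, 0, 0, 0, 0, 0, 0]
  jaw: 48

```text
time_s: 7.53
tcp_pos: [0.605, -0.2694, 0.0259]
eef_rot: [-108.6, 90.0, -21.7]
contact_force: [-0.5, -1.1, -0.2]
gripper_width: 0.0417
```

Request:
play_rows:
  series: [-0.02, 0, 0, 0, -0.03, 0, 0, 0, -0.03, 0, 0, 0, -0.02, 0, 0, 0, 0, 0, 0, 0]

```text
time_s: 7.95
tcp_pos: [0.6077, -0.2703, 0.1315]
eef_rot: [-103.7, 89.5, -16.8]
contact_force: [0.8, -0.2, 1.0]
gripper_width: 0.0419
```

```bash
python3 snap.py wrist w6; python3 plan.py .470 -.2547 .06 88.7; python3 meas.py w6 300 .024
```

```text
t=8.00 now [ 0.6066 -0.2698  0.1289] phi 86.9 w 0.042 N 5 tilt 0.31
[ 0.0138, 0.0274, 0.0015, -0.006, 0.0138, 0.0274, 0.0017, -0.006, 0.0138, 0.0274, 0.0019, -0.006, 0.0138, 0.0274, 0.002, -0.006, 0.0138, 0.0274, 0.0022, -0.006 ]
red 401 [320.1 131. ] [ 0.5458 -0.2656] size 0.038 0.007 yaw 87.0
red 2827 [320.4 195.9] [ 0.6057 -0.2678] size 0.084 0.028 yaw -3.7
yellow 2974 [415.7  34.5] [ 0.477  -0.1861] size 0.053 0.033 yaw 7.6
yellow 411 [244.7 131. ] [ 0.5424 -0.3305] size 0.039 0.007 yaw 87.0
yellow 476 [232.3 281.5] [ 0.687  -0.3593] size 0.059 0.015 yaw -11.0
yellow 484 [405.9 281.2] [ 0.6957 -0.1889] size 0.059 0.015 yaw 5.1
yellow 3648 [384.7 325.8] [ 0.7442 -0.2249] size 0.354 0.016 yaw 87.1
green 2948 [327.4  42.5] [ 0.4791 -0.2566] size 0.062 0.026 yaw -1.7
green 405 [395.8 132. ] [ 0.55   -0.2008] size 0.039 0.007 yaw 87.0
blue 2810 [492.6  31. ] [ 0.4769 -0.1254] size 0.049 0.035 yaw -7.5
blue 425 [470.7 132. ] [ 0.5533 -0.1359] size 0.041 0.007 yaw 87.0
```

View pics/w6.png

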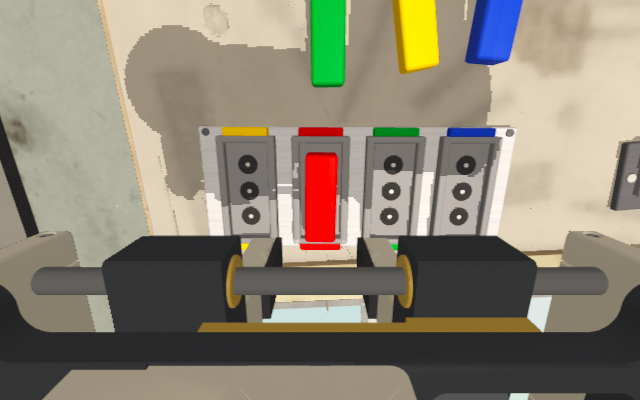

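Request:
play_rows:
  series: [0.0138, 0.0275, 0.0015, -0.006, 0.0138, 0.0275, 0.0017, -0.006, 0.0138, 0.0275, 0.002, -0.006, 0.0138, 0.0274, 0.002, -0.006, 0.0138, 0.0274, 0.0022, -0.006]

```text
time_s: 8.42
tcp_pos: [0.466, -0.2538, 0.0554]
eef_rot: [73.9, 89.9, 162.5]
contact_force: [0.6, 0.3, -0.2]
gripper_width: 0.042
```

Request:
play_rows:
  series: [0.01, 0, 0, 0, 0.01, 0, 0, 0, 0.01, 0, 0, 0, 0, 0, 0, 0, 0, 0, 0, 0]

```text
time_s: 8.83
tcp_pos: [0.4685, -0.2542, 0.0259]
eef_rot: [88.3, 89.9, 176.9]
contact_force: [0.1, -0.5, -0.3]
gripper_width: 0.0421
```

```bash
python3 snap.py wrist w7; python3 plan.py .469 -.2555 .013 88.5; python3 meas.py w7 1000 .024|grep green
```

```text
t=8.88 now [ 0.4689 -0.2543  0.0265] phi 88.6 w 0.043 N 5 tilt 0.02
[ 0.0027, -0, -0.0002, 0, 0.0027, -0, -0.0002, 0, 0.0027, -0, -0.0002, 0, 0.0027, -0, -0.0002, 0, 0.0027, -0, -0.0002, 0 ]
green 4302 [316.1 221. ] [ 0.4525 -0.2545] size 0.054 0.027 yaw -0.2
```

View pics/w7.png

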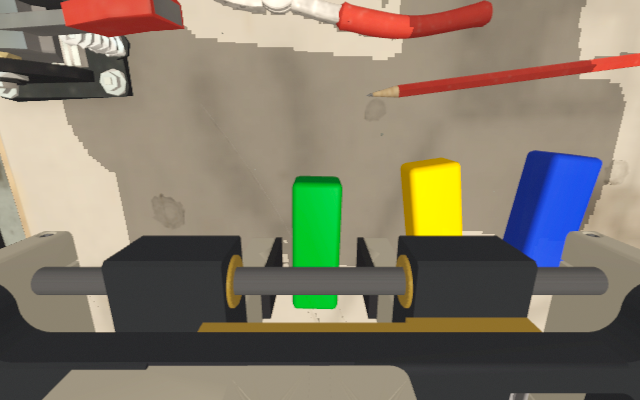

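Request:
play_rows:
  series: [0.007, 0, -0.001, 0, 0.0065, 0, 0, 0, 0, 0, 0, 0, 0, 0, 0, 0, 0, 0, 0, 0]

```text
time_s: 9.3
tcp_pos: [0.4681, -0.2552, 0.0133]
eef_rot: [122.6, 90.0, -148.8]
contact_force: [0.5, 1.0, -0.2]
gripper_width: 0.0419
```

Request:
play_rows:
  series: [0, 0, 0, 0, 0, 0, 0, 0, 0, 0, 0, 0, 0, 0, 0, 0, 0, 0, 0, 0]
  jaw: 0
  squeeze: 25

```text
time_s: 9.72
tcp_pos: [0.4682, -0.2553, 0.0135]
eef_rot: [-106.0, 90.0, -17.4]
contact_force: [0.3, 0.1, 1.6]
gripper_width: 0.0275
```

Request:
play_rows:
  series: [-0.014, 0, 0, 0, -0.014, 0, 0, 0, -0.014, 0, 0, 0, -0.01, 0, 0, 0, 0, 0, 0, 0]

```text
time_s: 10.13
tcp_pos: [0.4693, -0.2555, 0.0672]
eef_rot: [-101.2, 89.8, -12.6]
contact_force: [0.6, -0.5, -0.6]
gripper_width: 0.0274
```

```bash
python3 plan.py .6067 -.2015 .065 86.8
```

```text
t=10.13 now [ 0.4693 -0.2555  0.0672] phi 88.6 w 0.027 N 5 tilt 0.19
[ 0.0004, -0.0272, 0.0114, 0.006, 0.0004, -0.0271, 0.0116, 0.006, 0.0004, -0.0271, 0.0118, 0.006, 0.0004, -0.027, 0.012, 0.006, 0.0004, -0.0269, 0.0121, 0.006 ]
```

Request:
play_rows:
  series: [0, -0.0272, 0.0114, 0.006, 0, -0.0271, 0.0116, 0.006, 0, -0.0271, 0.0118, 0.006, 0, -0.027, 0.012, 0.006, 0, -0.027, 0.0121, 0.006]

```text
time_s: 10.55
tcp_pos: [0.6062, -0.2005, 0.0642]
eef_rot: [77.7, 89.9, 164.5]
contact_force: [0.2, -0.0, -0.6]
gripper_width: 0.0279
```

Request:
play_rows:
  series: [0.01, 0, 0, 0, 0.01, 0, 0, 0, 0.01, 0, 0, 0, 0.007, 0, 0, 0, 0, 0, 0, 0]

```text
time_s: 10.97
tcp_pos: [0.6038, -0.2015, 0.0264]
eef_rot: [89.0, 89.8, 175.9]
contact_force: [-0.1, 0.6, -1.0]
gripper_width: 0.0279
```

```bash
python3 snap.py wrist w8; python3 plan.py .606 -.2015 .026 86.8
python3 - <<'E'
from h import *
crop("w8",180,120,320,220,2.4,"w8c")
E
```

```text
t=11.02 now [ 0.6042 -0.2016  0.0273] phi 86.9 w 0.028 N 5 tilt 0.11
[ 0.0003, -0.0004, 0, 0, 0.0003, -0.0004, 0, 0, 0.0003, -0.0004, 0, 0, 0.0003, -0.0004, 0, 0, 0.0003, -0.0004, 0, 0 ]
```

View pics/w8c.png

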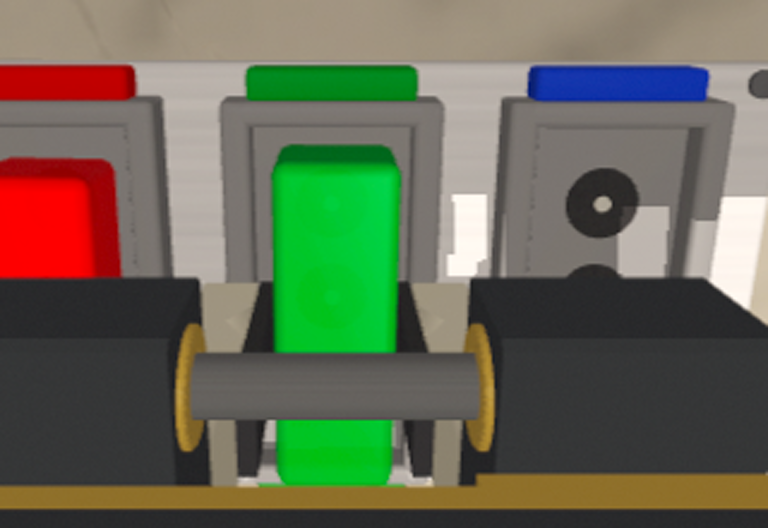

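Request:
play_rows:
  series: [0.0017, -0.0015, 0, 0, 0, 0, 0, 0, 0, 0, 0, 0, 0, 0, 0, 0, 0, 0, 0, 0]

```text
time_s: 11.43
tcp_pos: [0.6071, -0.2014, 0.0269]
eef_rot: [-91.8, 90.0, -4.9]
contact_force: [-0.3, 0.4, -0.6]
gripper_width: 0.0279
```

Request:
play_rows:
  series: [0, 0, 0, 0, 0, 0, 0, 0, 0, 0, 0, 0, 0, 0, 0, 0, 0, 0, 0, 0]
  jaw: 46

```text
time_s: 11.85
tcp_pos: [0.6071, -0.2013, 0.0266]
eef_rot: [-90.5, 90.0, -3.6]
contact_force: [0.2, 0.4, 0.2]
gripper_width: 0.0404
```

Request:
play_rows:
  series: [-0.02, 0, 0, 0, -0.03, 0, 0, 0, -0.03, 0, 0, 0, -0.02, 0, 0, 0, 0, 0, 0, 0]

```text
time_s: 12.27
tcp_pos: [0.6099, -0.2019, 0.132]
eef_rot: [-97.9, 89.5, -11.0]
contact_force: [1.0, 0.2, -0.6]
gripper_width: 0.0401
```

```bash
python3 snap.py wrist w9; python3 snap.py top t9; python3 plan.py .461 -.1857 .06 97.5; python3 meas.py w9 300 .024|egrep -v "0.6.*yellow"; echo; python3 meas.py t9 100 .024
```

```text
t=12.37 now [ 0.6075 -0.2012  0.1276] phi 86.9 w 0.040 N 5 tilt 0.13
[ 0.0135, 0.0294, 0.0015, -0.037, 0.0135, 0.0293, 0.0026, -0.037, 0.0135, 0.0292, 0.0037, -0.037, 0.0135, 0.0291, 0.0048, -0.037, 0.0135, 0.0289, 0.0058, -0.037 ]
red 411 [243.3 133. ] [ 0.5462 -0.2632] size 0.039 0.007 yaw 87.0
red 3005 [244.3 195.4] [ 0.6057 -0.2702] size 0.084 0.033 yaw -4.1
yellow 2659 [332.1  35.7] [ 0.4755 -0.1831] size 0.055 0.028 yaw 9.2
yellow 430 [168.4 133. ] [ 0.5429 -0.3279] size 0.040 0.007 yaw 87.0
yellow 464 [235.4 281.3] [ 0.6897 -0.2878] size 0.059 0.014 yaw -10.7
yellow 471 [402.8 281.3] [ 0.6981 -0.1231] size 0.059 0.014 yaw 3.4
yellow 3653 [381.2 325.8] [ 0.7467 -0.1598] size 0.356 0.016 yaw 87.1
green 393 [318.4 133. ] [ 0.5496 -0.1985] size 0.037 0.007 yaw 87.0
green 2722 [319.9 197.5] [ 0.6094 -0.1998] size 0.084 0.027 yaw -3.7
blue 2557 [408.9  32. ] [ 0.4763 -0.1228] size 0.049 0.031 yaw -7.6
blue 392 [394.1 133.8] [ 0.5538 -0.1338] size 0.039 0.007 yaw 87.0

red 348 [222.4  64.8] [1.014  0.2831] size 0.073 0.072 yaw 0.2
red 110 [396.2 191.7] [ 0.5819 -0.2697] size 0.036 0.031 yaw -8.9
yellow 225 [371.4 230.8] [ 0.46   -0.1859] size 0.079 0.028 yaw 7.1
green 105 [374.8 190.1] [ 0.5911 -0.2008] size 0.042 0.029 yaw -2.4
blue 226 [350.1 232.2] [ 0.4572 -0.1189] size 0.079 0.028 yaw -7.5
```

View pics/w9.png

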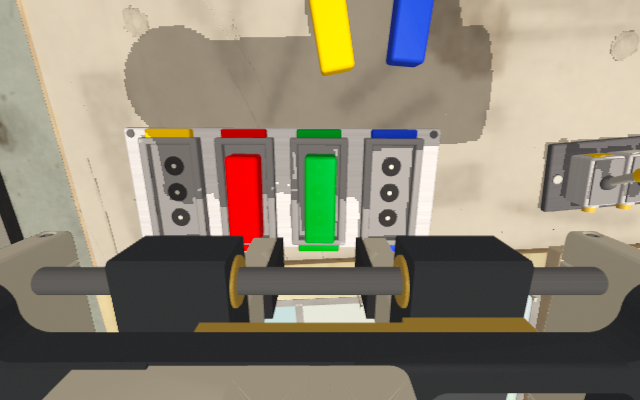

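Request:
play_rows:
  series: [0.0135, 0.0294, 0.0015, -0.037, 0.0135, 0.0293, 0.0026, -0.037, 0.0135, 0.0292, 0.0037, -0.037, 0.0135, 0.029, 0.0048, -0.037, 0.0135, 0.029, 0.0058, -0.037]

```text
time_s: 12.78
tcp_pos: [0.4581, -0.1856, 0.0574]
eef_rot: [76.9, 89.9, 174.5]
contact_force: [-0.3, -0.7, -0.7]
gripper_width: 0.0403
```

Request:
play_rows:
  series: [0.01, 0, 0, 0, 0.01, 0, 0, 0, 0.01, 0, 0, 0, 0, 0, 0, 0, 0, 0, 0, 0]

```text
time_s: 13.2
tcp_pos: [0.4595, -0.1858, 0.028]
eef_rot: [81.7, 89.8, 179.2]
contact_force: [-0.0, -0.3, 0.7]
gripper_width: 0.0404
```

```bash
python3 snap.py wrist w10; python3 plan.py .461 -.1857 .013 97.3
```

```text
t=13.25 now [ 0.4601 -0.1858  0.0286] phi 97.5 w 0.040 N 5 tilt 0.09
[ 0.0031, -0.0002, -0, 0.001, 0.0031, -0.0002, -0, 0.001, 0.0031, -0.0002, -0, 0.001, 0.0031, -0.0002, -0, 0.001, 0.0031, -0.0002, -0, 0.001 ]
```

View pics/w10.png

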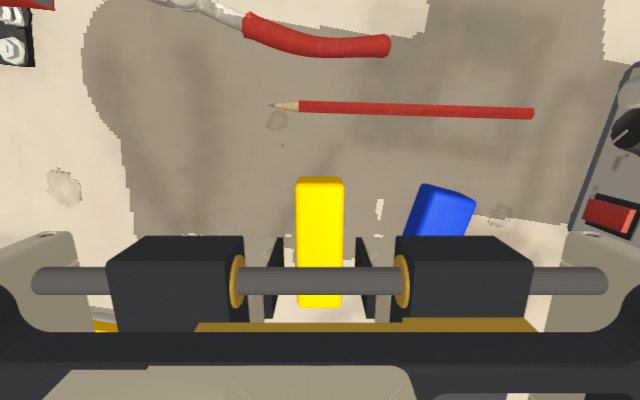

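Request:
play_rows:
  series: [0.0075, 0, 0, 0, 0.0075, 0, 0, 0, 0, 0, 0, 0, 0, 0, 0, 0, 0, 0, 0, 0]

```text
time_s: 13.67
tcp_pos: [0.4605, -0.1858, 0.014]
eef_rot: [92.2, 90.0, -170.4]
contact_force: [-0.7, -0.9, 0.1]
gripper_width: 0.0396
```

Request:
play_rows:
  series: [0, 0, 0, 0, 0, 0, 0, 0, 0, 0, 0, 0, 0, 0, 0, 0, 0, 0, 0, 0]
  jaw: 0
  squeeze: 25

```text
time_s: 14.08
tcp_pos: [0.4607, -0.1858, 0.0143]
eef_rot: [-100.8, 90.0, -3.3]
contact_force: [-0.1, 0.9, 1.7]
gripper_width: 0.0277
```

Request:
play_rows:
  series: [-0.014, 0, 0, 0, -0.014, 0, 0, 0, -0.014, 0, 0, 0, -0.01, 0, 0, 0, 0, 0, 0, 0]

```text
time_s: 14.5
tcp_pos: [0.4617, -0.1859, 0.0678]
eef_rot: [-102.2, 89.8, -4.7]
contact_force: [1.6, 0.8, -1.0]
gripper_width: 0.0275
```

```bash
python3 plan.py .5993 -.335 .067 86.8
```

```text
t=14.50 now [ 0.4617 -0.1859  0.0678] phi 97.5 w 0.027 N 10 tilt 0.18
[ 0.0001, -0.0117, -0.0166, 0.019, 0.0001, -0.012, -0.0164, 0.019, 0.0001, -0.0123, -0.0161, 0.019, 0.0001, -0.0126, -0.0159, 0.019, 0.0001, -0.0129, -0.0157, 0.019 ]
[ 0.0001, -0.0132, -0.0154, 0.019, 0.0001, -0.0135, -0.0152, 0.019, 0.0001, -0.0138, -0.0149, 0.019, 0.0001, -0.014, -0.0147, 0.019, 0.0001, -0.0143, -0.0144, 0.019 ]
```

Request:
play_rows:
  series: [0, -0.0117, -0.0166, 0.019, 0, -0.012, -0.0164, 0.019, 0, -0.0123, -0.016, 0.019, 0, -0.0126, -0.016, 0.019, 0, -0.013, -0.0157, 0.019]

```text
time_s: 14.92
tcp_pos: [0.5295, -0.261, 0.065]
eef_rot: [66.8, 89.9, 158.8]
contact_force: [-0.3, 0.2, -1.3]
gripper_width: 0.0278
```

Request:
play_rows:
  series: [0, -0.0132, -0.0154, 0.019, 0, -0.0135, -0.0152, 0.019, 0, -0.0138, -0.015, 0.019, 0, -0.014, -0.0147, 0.019, 0, -0.0143, -0.0144, 0.019]

```text
time_s: 15.33
tcp_pos: [0.598, -0.3359, 0.0645]
eef_rot: [69.6, 89.9, 156.1]
contact_force: [-0.1, 0.2, -1.3]
gripper_width: 0.0277
```

Request:
play_rows:
  series: [0.01, 0, 0, 0, 0.01, 0, 0, 0, 0.01, 0, 0, 0, 0.007, 0, 0, 0, 0, 0, 0, 0]

```text
time_s: 15.75
tcp_pos: [0.5967, -0.3345, 0.0271]
eef_rot: [76.9, 89.8, 163.5]
contact_force: [-0.7, -0.1, -0.5]
gripper_width: 0.0279
```

```bash
python3 snap.py wrist w11; python3 plan.py .6 -.335 .0267 86.8
python3 - <<'E'
from h import *
crop("w11",180,120,320,220,2.4,"w11c")
E
```

```text
t=15.80 now [ 0.5972 -0.3346  0.028 ] phi 86.6 w 0.028 N 5 tilt 0.11
[ 0.0003, -0.0006, -0, -0.001, 0.0003, -0.0006, -0, -0.001, 0.0003, -0.0006, -0, -0.001, 0.0003, -0.0006, -0, -0.001, 0.0003, -0.0006, -0, -0.001 ]
```

View pics/w11c.png

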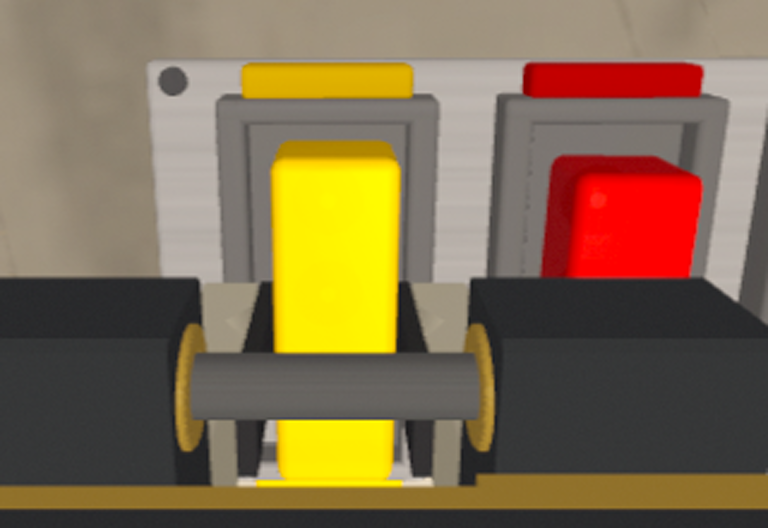

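Request:
play_rows:
  series: [0.0014, -0.002, -0.0005, 0, 0, 0, 0, 0, 0, 0, 0, 0, 0, 0, 0, 0, 0, 0, 0, 0]

```text
time_s: 16.22
tcp_pos: [0.6001, -0.3359, 0.0279]
eef_rot: [-93.5, 90.0, -6.9]
contact_force: [-0.1, -0.4, -0.3]
gripper_width: 0.0276
```

Request:
play_rows:
  series: [0, 0, 0, 0, 0, 0, 0, 0, 0, 0, 0, 0, 0, 0, 0, 0, 0, 0, 0, 0]
  jaw: 46

```text
time_s: 16.63
tcp_pos: [0.6001, -0.336, 0.0278]
eef_rot: [-112.3, 90.0, -25.7]
contact_force: [-0.0, -0.4, -0.4]
gripper_width: 0.0401
```

Request:
play_rows:
  series: [-0.02, 0, 0, 0, -0.03, 0, 0, 0, -0.03, 0, 0, 0, -0.02, 0, 0, 0, 0, 0, 0, 0]

```text
time_s: 17.05
tcp_pos: [0.6027, -0.3372, 0.1335]
eef_rot: [-109.8, 89.5, -23.2]
contact_force: [0.9, -0.9, 0.0]
gripper_width: 0.0401
```

```bash
python3 snap.py wrist w12; python3 snap.py top t12; python3 plan.py .471 -.1215 .07 82.5; python3 meas.py w12 300 .024|egrep -v "0.6.*yellow"; echo; python3 meas.py t12 100 .024
```

```text
t=17.15 now [ 0.6005 -0.336   0.1288] phi 86.6 w 0.040 N 10 tilt 0.14
[ 0.0059, 0.0142, 0.0206, 0.007, 0.0059, 0.0143, 0.0205, 0.007, 0.0059, 0.0145, 0.0204, 0.007, 0.0059, 0.0146, 0.0203, 0.007, 0.0059, 0.0148, 0.0202, 0.007 ]
[ 0.0059, 0.0149, 0.0201, 0.007, 0.0059, 0.0151, 0.02, 0.007, 0.0059, 0.0152, 0.0199, 0.007, 0.0059, 0.0154, 0.0198, 0.007, 0.0059, 0.0155, 0.0197, 0.007 ]
red 402 [394.9 132. ] [ 0.5454 -0.2678] size 0.039 0.007 yaw 86.7
red 3015 [394.4 195. ] [ 0.6053 -0.2678] size 0.085 0.032 yaw -5.8
yellow 438 [320.3 132.6] [ 0.5422 -0.3323] size 0.038 0.008 yaw 86.7
yellow 2810 [320.7 196.3] [ 0.6018 -0.3348] size 0.084 0.028 yaw -4.0
yellow 465 [235.4 281.3] [ 0.683 -0.424] size 0.059 0.015 yaw -9.7
yellow 471 [402.8 281.4] [ 0.6922 -0.2587] size 0.059 0.014 yaw 3.1
yellow 3651 [381.1 325.8] [ 0.7402 -0.2966] size 0.356 0.018 yaw 86.9
green 385 [469.7 132.4] [ 0.5491 -0.203 ] size 0.041 0.007 yaw 86.7
green 3300 [469.  193.7] [ 0.607  -0.1984] size 0.080 0.037 yaw -3.6
blue 3222 [572.1  31.2] [ 0.4761 -0.1277] size 0.052 0.040 yaw -7.5
blue 442 [544.2 132.1] [ 0.5528 -0.1387] size 0.043 0.007 yaw 86.7

red 352 [222.4  64.8] [1.014  0.2831] size 0.073 0.072 yaw 0.2
```

View pics/w12.png

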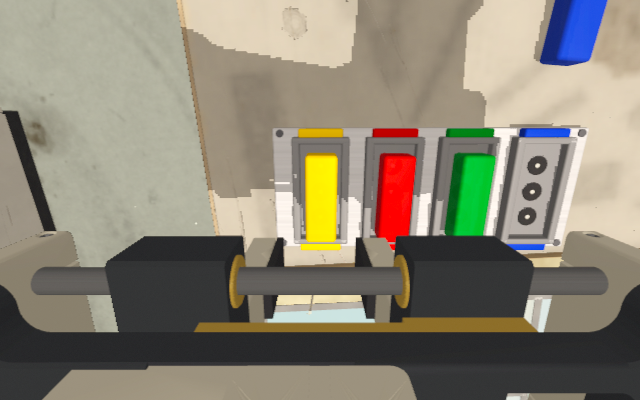

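Request:
play_rows:
  series: [0.006, 0.0142, 0.0206, 0.007, 0.006, 0.0143, 0.0205, 0.007, 0.006, 0.0145, 0.0204, 0.007, 0.006, 0.0146, 0.0203, 0.007, 0.006, 0.0148, 0.02, 0.007]

```text
time_s: 17.57
tcp_pos: [0.5335, -0.2281, 0.0959]
eef_rot: [84.7, 89.9, 169.3]
contact_force: [1.2, 1.2, -0.7]
gripper_width: 0.0406
```

Request:
play_rows:
  series: [0.006, 0.015, 0.02, 0.007, 0.006, 0.015, 0.02, 0.007, 0.006, 0.0152, 0.02, 0.007, 0.006, 0.0154, 0.0198, 0.007, 0.006, 0.0155, 0.0197, 0.007]

```text
time_s: 17.98
tcp_pos: [0.4686, -0.1212, 0.0663]
eef_rot: [100.2, 89.9, -177.2]
contact_force: [0.2, 0.4, -0.6]
gripper_width: 0.0406
```

Request:
play_rows:
  series: [0, 0, 0, 0, 0, 0, 0, 0, 0, 0, 0, 0, 0, 0, 0, 0, 0, 0, 0, 0]

```text
time_s: 18.4
tcp_pos: [0.4707, -0.1225, 0.0675]
eef_rot: [144.7, 90.0, -132.7]
contact_force: [-0.5, 0.5, 0.8]
gripper_width: 0.0398
```

```bash
python3 snap.py wrist w13; python3 plan.py .470 -.1213 .013 82.5; python3 meas.py w13 1000 .024|grep blue
```

```text
t=18.45 now [ 0.4706 -0.1225  0.0675] phi 82.5 w 0.040 N 5 tilt 0.00
[ 0.0109, 0.0002, 0.0002, 0, 0.0109, 0.0002, 0.0002, 0, 0.0109, 0.0002, 0.0002, 0, 0.0109, 0.0002, 0.0002, 0, 0.0109, 0.0002, 0.0002, 0 ]
blue 4253 [321.2 201.6] [ 0.4562 -0.1183] size 0.080 0.027 yaw -8.3
```

View pics/w13.png

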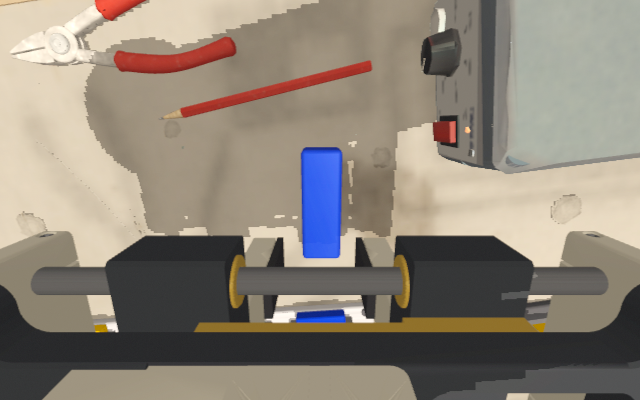

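Request:
play_rows:
  series: [0.014, 0, 0.001, 0, 0.014, 0, 0.001, 0, 0.014, 0, 0, 0, 0.012, 0, 0, 0, 0, 0, 0, 0]

```text
time_s: 18.87
tcp_pos: [0.4693, -0.1206, 0.0116]
eef_rot: [102.0, 89.8, -175.5]
contact_force: [-0.4, -0.0, -0.4]
gripper_width: 0.0403
```

Request:
play_rows:
  series: [0, 0, 0, 0, 0, 0, 0, 0, 0, 0, 0, 0, 0, 0, 0, 0, 0, 0, 0, 0]
  jaw: 0
  squeeze: 35

```text
time_s: 19.28
tcp_pos: [0.4711, -0.12, 0.0143]
eef_rot: [-79.2, 89.9, 3.4]
contact_force: [0.8, -1.9, 1.1]
gripper_width: 0.0273
```

```bash
python3 plan.py .470 -.1213 .013 82.5
```

```text
t=19.28 now [ 0.4711 -0.12    0.0143] phi 82.6 w 0.027 N 5 tilt 0.08
[ 0.0003, 0.0002, -0.0003, 0, 0.0003, 0.0002, -0.0003, 0, 0.0003, 0.0002, -0.0003, 0, 0.0003, 0.0002, -0.0003, 0, 0.0003, 0.0002, -0.0003, 0 ]
```

Request:
play_rows:
  series: [-0.014, 0, 0, 0, -0.014, 0, 0, 0, -0.014, 0, 0, 0, -0.012, 0, 0, 0, 0, 0, 0, 0]

```text
time_s: 19.7
tcp_pos: [0.4721, -0.1199, 0.07]
eef_rot: [-78.6, 89.8, 4.1]
contact_force: [0.4, -0.2, -1.0]
gripper_width: 0.0274
```

```bash
python3 plan.py .6245 -.1357 .067 86.8;python3 snap.py wrist w14
```

```text
t=19.70 now [ 0.4721 -0.1199  0.07  ] phi 82.6 w 0.027 N 5 tilt 0.23
[ 0.0006, -0.0306, 0.0008, -0.015, 0.0006, -0.0307, 0.0003, -0.015, 0.0006, -0.0307, -0.0001, -0.015, 0.0006, -0.0306, -0.0006, -0.015, 0.0006, -0.0306, -0.001, -0.015 ]
```

View pics/w14.png

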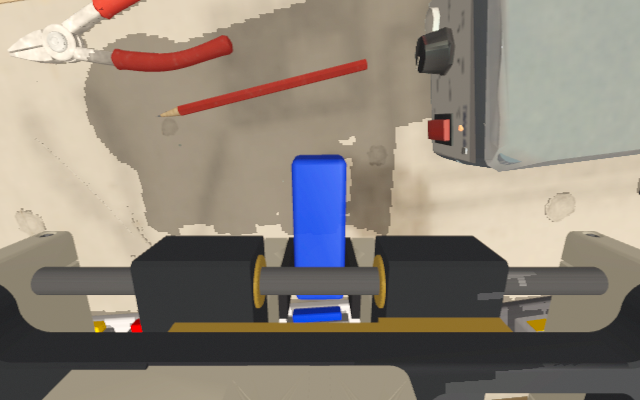

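Request:
play_rows:
  series: [0, -0.0306, 0.0008, -0.015, 0, -0.0307, 0.0003, -0.015, 0, -0.0307, 0, -0.015, 0, -0.0306, -0.0006, -0.015, 0, -0.0306, -0.001, -0.015]

```text
time_s: 20.17
tcp_pos: [0.6237, -0.1358, 0.0663]
eef_rot: [83.8, 89.9, 170.7]
contact_force: [0.3, -0.2, -1.7]
gripper_width: 0.0275
```

Request:
play_rows:
  series: [0.01, -0.001, 0, 0, 0.01, 0, 0, 0, 0.01, 0, 0, 0, 0.008, 0, 0, 0, 0, 0, 0, 0]

```text
time_s: 20.58
tcp_pos: [0.6221, -0.1357, 0.0275]
eef_rot: [94.2, 89.8, -178.9]
contact_force: [-0.2, -0.1, -0.9]
gripper_width: 0.0276
```

```bash
python3 snap.py wrist w15; python3 plan.py .625 -.136 .0267 86.8
python3 - <<'E'
from h import *
crop("w15",180,120,320,220,2.4,"w15c")
E
```

```text
t=20.63 now [ 0.6226 -0.1357  0.0286] phi 86.9 w 0.028 N 5 tilt 0.13
[ 0.0004, -0.0005, -0, 0, 0.0004, -0.0005, -0, 0, 0.0004, -0.0005, -0, 0, 0.0004, -0.0005, -0, 0, 0.0004, -0.0005, -0, 0 ]
```

View pics/w15c.png

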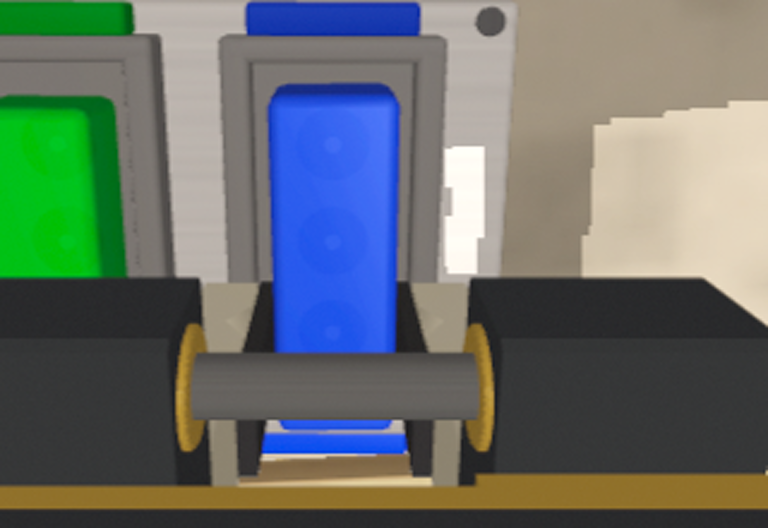

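Request:
play_rows:
  series: [0.0018, -0.001, 0, 0, 0, 0, 0, 0, 0, 0, 0, 0, 0, 0, 0, 0, 0, 0, 0, 0]

```text
time_s: 21.05
tcp_pos: [0.6251, -0.1358, 0.0283]
eef_rot: [-81.3, 90.0, 5.6]
contact_force: [-0.2, -0.4, -1.5]
gripper_width: 0.0278
```

Request:
play_rows:
  series: [0, 0, 0, 0, 0, 0, 0, 0, 0, 0, 0, 0, 0, 0, 0, 0, 0, 0, 0, 0]
  jaw: 46

```text
time_s: 21.47
tcp_pos: [0.6252, -0.1358, 0.028]
eef_rot: [-90.2, 90.0, -3.3]
contact_force: [0.1, 0.3, 0.3]
gripper_width: 0.0402
```

Request:
play_rows:
  series: [-0.02, 0, 0, 0, -0.03, 0, 0, 0, -0.035, 0, 0, 0, -0.04, 0, 0, 0, -0.02, 0, 0, 0]

```text
time_s: 21.88
tcp_pos: [0.6268, -0.1362, 0.1781]
eef_rot: [-96.0, 89.7, -9.1]
contact_force: [1.1, -0.5, 0.7]
gripper_width: 0.0406
```

```bash
python3 snap.py wrist w16;python3 snap.py top t16;python3 meas.py w16 100 .036; python3 plan.py .55 .10 .20 180
```

```text
red 325 [188.7 117.5] [ 0.5468 -0.2569] size 0.039 0.006 yaw 87.0
red 2611 [190.5 173.8] [ 0.6038 -0.265 ] size 0.081 0.034 yaw -3.9
red 218 [199.7 219.5] [ 0.6502 -0.2626] size 0.038 0.006 yaw 87.0
yellow 885 [625.4  25.6] [0.4853 0.1408] size 0.033 0.029 yaw 13.4
yellow 340 [123.6 117.5] [ 0.5436 -0.3194] size 0.041 0.007 yaw 87.0
yellow 2958 [126.5 173.3] [ 0.5994 -0.3291] size 0.082 0.039 yaw -2.7
yellow 322 [525.8 148.4] [0.5934 0.0705] size 0.024 0.015 yaw -70.0
yellow 227 [140.6 219.5] [ 0.647  -0.3249] size 0.040 0.006 yaw 87.0
yellow 459 [235.4 281.4] [ 0.7256 -0.2336] size 0.067 0.016 yaw -10.9
yellow 470 [402.8 281.3] [ 0.7352 -0.0479] size 0.066 0.016 yaw 3.3
yellow 3653 [381.3 325.8] [ 0.7898 -0.0894] size 0.401 0.018 yaw 87.0
green 272 [253.9 118. ] [ 0.5506 -0.1941] size 0.036 0.006 yaw 87.0
green 223 [631.1 140.2] [0.5911 0.1727] size 0.018 0.014 yaw -73.3
green 2277 [255.6 173.9] [ 0.6068 -0.199 ] size 0.080 0.030 yaw -3.2
green 194 [258.2 219.7] [ 0.6534 -0.2003] size 0.036 0.006 yaw 87.0
blue 281 [319.6 118.2] [ 0.5543 -0.1317] size 0.036 0.006 yaw 87.0
blue 2099 [319.5 174.8] [ 0.6112 -0.1342] size 0.079 0.026 yaw -2.3
blue 172 [318.7 220. ] [ 0.6573 -0.1371] size 0.036 0.004 yaw 87.0
t=21.98 now [ 0.6277 -0.136   0.1783] phi 86.9 w 0.040 N 15 tilt 0.49
[ -0.0014, 0.006, 0.0154, -0.108, -0.0014, 0.0043, 0.016, -0.108, -0.0014, 0.0026, 0.0164, -0.108, -0.0014, 0.0008, 0.0165, -0.108, -0.0014, -0.001, 0.0165, -0.108 ]
[ -0.0014, -0.0028, 0.0163, -0.108, -0.0014, -0.0045, 0.0159, -0.108, -0.0014, -0.0062, 0.0153, -0.108, -0.0014, -0.0079, 0.0146, -0.108, -0.0014, -0.0094, 0.0136, -0.108 ]
[ -0.0014, -0.0108, 0.0125, -0.108, -0.0014, -0.0121, 0.0113, -0.108, -0.0014, -0.0133, 0.0099, -0.108, -0.0014, -0.0143, 0.0084, -0.108, -0.0014, -0.0151, 0.0068, -0.108 ]
```

View pics/w16.png

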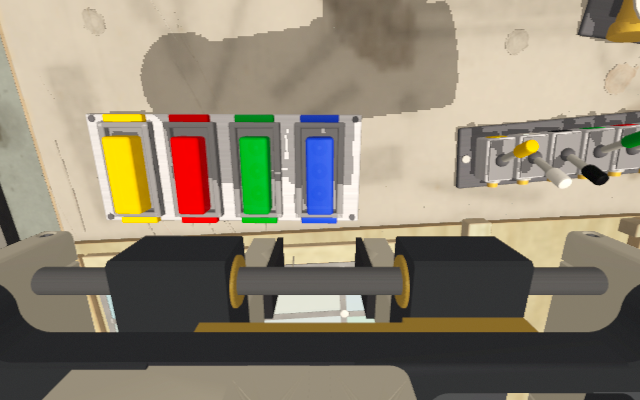

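View pics/t16.png

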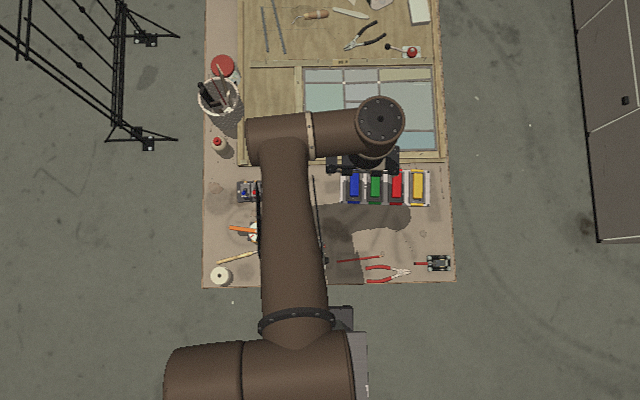

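Request:
play_rows:
  series: [-0.006, 0, 0.027, 0, -0.006, 0, 0.027, 0, -0.006, 0, 0.027, 0, -0.006, 0, 0.027, 0, -0.006, 0, 0.027, 0]

```text
time_s: 22.4
tcp_pos: [0.6319, 0.0001, 0.2025]
eef_rot: [97.9, 89.9, -175.2]
contact_force: [0.4, -0.8, -0.7]
gripper_width: 0.0402
```

Request:
play_rows:
  series: [0, 0.002, 0.027, 0, 0, 0.002, 0.027, 0, 0, 0.002, 0.027, 0, 0, 0.002, 0.027, 0, 0, 0, 0.025, 0]

```text
time_s: 22.82
tcp_pos: [0.6308, 0.1337, 0.2022]
eef_rot: [103.4, 89.9, -169.7]
contact_force: [0.6, 0.4, 0.6]
gripper_width: 0.0403
```

```bash
python3 snap.py wrist w17;python3 plan.py .62 .13 .20 180;python3 meas.py w17 40 .0727; python3 meas.py top0 5 .0727 | grep " \[24\|\[25\|\[26\|\[29"
```

```text
t=22.87 now [0.6315 0.1372 0.202 ] phi 87.0 w 0.040 N 15 tilt 0.03
[ 0.0001, 0.0007, -0.0005, -0.108, 0.0001, 0.0008, -0.0004, -0.108, 0.0001, 0.0008, -0.0004, -0.108, 0.0001, 0.0009, -0.0003, -0.108, 0.0001, 0.0009, -0.0002, -0.108 ]
[ 0.0001, 0.0009, -0.0001, -0.108, 0.0001, 0.0009, 0, -0.108, 0.0001, 0.0009, 0.0001, -0.108, 0.0001, 0.0009, 0.0002, -0.108, 0.0001, 0.0009, 0.0003, -0.108 ]
[ 0.0001, 0.0008, 0.0004, -0.108, 0.0001, 0.0008, 0.0005, -0.108, 0.0001, 0.0007, 0.0006, -0.108, 0.0001, 0.0006, 0.0006, -0.108, 0.0001, 0.0006, 0.0007, -0.108 ]
red 161 [359.5 145.4] [0.5841 0.1753] size 0.014 0.010 yaw -0.7
yellow 158 [438.3  13.6] [0.4767 0.2423] size 0.016 0.008 yaw 80.8
yellow 406 [339.4  52.1] [0.5022 0.1595] size 0.031 0.012 yaw 79.4
yellow 199 [226.9 157.6] [0.589  0.0489] size 0.017 0.012 yaw 39.9
yellow 468 [235.4 281.2] [0.7213 0.0411] size 0.063 0.016 yaw -9.3
yellow 469 [402.8 281.3] [0.7306 0.2183] size 0.063 0.015 yaw 3.2
yellow 3660 [381.7 325.8] [0.7818 0.1787] size 0.382 0.019 yaw 87.0
green 273 [ 19. 129.] [ 0.5522 -0.141 ] size 0.036 0.006 yaw 87.0
green 158 [326.4 148.4] [0.5852 0.144 ] size 0.014 0.010 yaw -2.4
green 2746 [ 23.  181.4] [ 0.6016 -0.1542] size 0.073 0.039 yaw -3.2
green 206 [ 41.1 222.5] [ 0.6441 -0.1473] size 0.037 0.006 yaw 87.0
blue 278 [ 77.9 129. ] [ 0.5551 -0.0865] size 0.037 0.006 yaw 87.0
blue 174 [393.3 142.2] [0.5826 0.207 ] size 0.015 0.011 yaw -41.3
blue 2623 [ 81.1 180.8] [ 0.6051 -0.0971] size 0.073 0.037 yaw -2.7
blue 176 [ 96.7 222.9] [ 0.6475 -0.0922] size 0.036 0.004 yaw 87.0
red 13 [254.  191.7] [0.5831 0.1738] size 0.012 0.006 yaw -0.2
yellow 7 [295.3 189.1] [0.5893 0.048 ] size 0.010 0.004 yaw -64.3
green 9 [264.3 191.4] [0.584  0.1434] size 0.009 0.006 yaw -0.4
blue 14 [243.5 192.5] [0.5822 0.2057] size 0.009 0.009 yaw -0.1
```

View pics/w17.png

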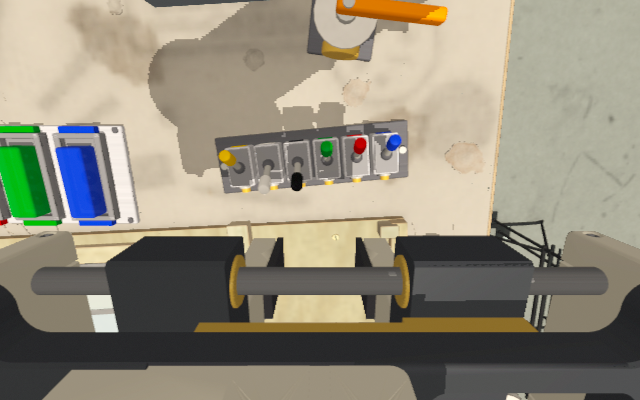

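```bash
python3 - <<'E'
from h import *
c=ld("w17");print(ray(c,264,187,.0727),ray(c,297,182,.0727))
E
python3 plan.py .5826 .207 .11 182.3
```

```text
[0.61922449 0.08101674 0.0727    ] [0.61594757 0.11372531 0.0727    ]
t=22.87 now [0.6315 0.1372 0.202 ] phi 87.0 w 0.040 N 15 tilt 0.03
[ 0.0061, 0.0035, 0.0045, -0.111, 0.0061, 0.003, 0.0048, -0.111, 0.0061, 0.0024, 0.0051, -0.111, 0.0061, 0.0018, 0.0054, -0.111, 0.0061, 0.0012, 0.0055, -0.111 ]
[ 0.0061, 0.0006, 0.0056, -0.111, 0.0061, -0, 0.0057, -0.111, 0.0061, -0.0006, 0.0056, -0.111, 0.0061, -0.0013, 0.0055, -0.111, 0.0061, -0.0019, 0.0054, -0.111 ]
[ 0.0061, -0.0024, 0.0051, -0.111, 0.0061, -0.003, 0.0048, -0.111, 0.0061, -0.0035, 0.0045, -0.111, 0.0061, -0.004, 0.004, -0.111, 0.0061, -0.0044, 0.0036, -0.111 ]
```

Request:
play_rows:
  series: [0.006, 0.0035, 0.0045, -0.111, 0.006, 0.003, 0.0048, -0.111, 0.006, 0.0024, 0.005, -0.111, 0.006, 0.0018, 0.0054, -0.111, 0.006, 0.0012, 0.0055, -0.111]

```text
time_s: 23.28
tcp_pos: [0.6149, 0.1554, 0.1718]
eef_rot: [82.9, 89.9, -158.1]
contact_force: [-0.7, -0.2, 0.8]
gripper_width: 0.0403
```

Request:
play_rows:
  series: [0.006, 0.0006, 0.0056, -0.111, 0.006, 0, 0.0057, -0.111, 0.006, -0.0006, 0.0056, -0.111, 0.006, -0.0013, 0.0055, -0.111, 0.006, -0.002, 0.0054, -0.111]

```text
time_s: 23.7
tcp_pos: [0.5988, 0.1786, 0.1419]
eef_rot: [54.6, 89.9, -154.6]
contact_force: [0.5, -0.3, -0.3]
gripper_width: 0.0403
```

Request:
play_rows:
  series: [0.006, -0.0024, 0.005, -0.111, 0.006, -0.003, 0.0048, -0.111, 0.006, -0.0035, 0.0045, -0.111, 0.006, -0.004, 0.004, -0.111, 0.006, -0.0044, 0.0036, -0.111]

```text
time_s: 24.12
tcp_pos: [0.5826, 0.2017, 0.1119]
eef_rot: [24.6, 89.9, -152.8]
contact_force: [-0.6, 1.0, -0.0]
gripper_width: 0.0403
```

Request:
play_rows:
  series: [0, 0, 0, 0, 0, 0, 0, 0, 0, 0, 0, 0, 0, 0, 0, 0, 0, 0, 0, 0]

```text
time_s: 24.53
tcp_pos: [0.5834, 0.2017, 0.1132]
eef_rot: [-149.1, 90.0, 33.1]
contact_force: [-0.2, -0.5, 0.5]
gripper_width: 0.0403
```

```bash
python3 snap.py wrist w18;python3 plan.py .5826 .207 .056 182.3
```

```text
t=24.58 now [0.5834 0.2017 0.1132] phi -177.8 w 0.040 N 5 tilt 0.03
[ 0.0114, -0.0011, 0.0001, -0, 0.0114, -0.0011, 0.0001, -0, 0.0114, -0.0011, 0.0001, -0, 0.0114, -0.0011, 0.0001, -0, 0.0114, -0.0011, 0.0001, -0 ]
```

View pics/w18.png

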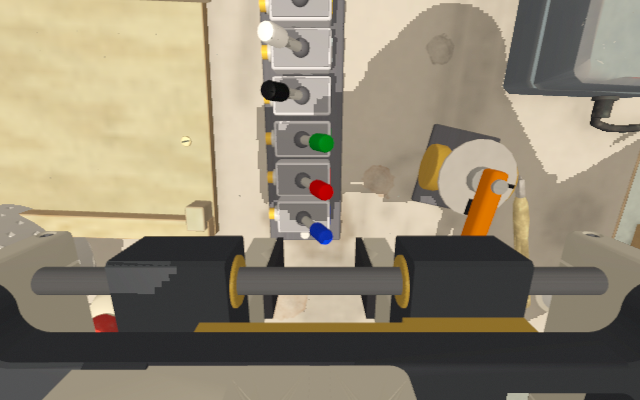

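Request:
play_rows:
  series: [0.014, -0.0055, 0, 0, 0.014, 0, 0, 0, 0.014, 0, 0, 0, 0.014, 0, 0, 0, 0, 0, 0, 0]

```text
time_s: 25.0
tcp_pos: [0.5814, 0.2064, 0.0543]
eef_rot: [26.3, 89.8, -151.5]
contact_force: [-0.0, 0.3, -0.0]
gripper_width: 0.0404
```

```bash
python3 snap.py wrist w19;python3 plan.py .6226 .2086 .057 182.3
```

```text
t=25.05 now [0.5821 0.2067 0.0557] phi -177.8 w 0.040 N 5 tilt 0.16
[ -0.0003, -0.0001, -0.0081, -0, -0.0003, -0.0001, -0.0081, -0, -0.0003, -0.0001, -0.0081, -0, -0.0003, -0.0001, -0.0081, -0, -0.0003, -0.0001, -0.0081, -0 ]
```

View pics/w19.png

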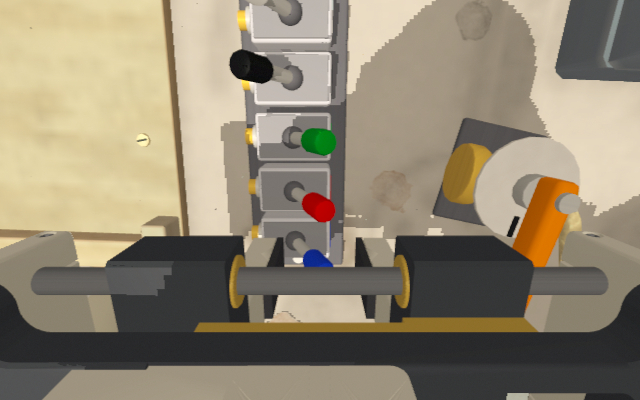

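Request:
play_rows:
  series: [0, 0, -0.008, 0, 0, 0, -0.008, 0, 0, 0, -0.008, 0, 0, 0, -0.008, 0, 0, 0, -0.008, 0]

```text
time_s: 25.47
tcp_pos: [0.6237, 0.209, 0.0573]
eef_rot: [-67.1, 90.0, 115.2]
contact_force: [-18.8, 3.1, 7.5]
gripper_width: 0.0405
```

Request:
play_rows:
  series: [0, 0, 0, 0, 0, 0, 0, 0, -0.015, 0, 0, 0, -0.02, 0, 0, 0, -0.02, 0, 0, 0]

```text
time_s: 25.88
tcp_pos: [0.6233, 0.2088, 0.1121]
eef_rot: [70.2, 90.0, -107.5]
contact_force: [0.7, 1.3, 0.1]
gripper_width: 0.0404
```

```bash
python3 snap.py wrist w20;python3 plan.py .584 .1750 .108 182.3
```

```text
t=25.93 now [0.6257 0.2099 0.1173] phi -177.7 w 0.040 N 5 tilt 0.37
[ 0.0019, 0.0066, 0.0086, 0, 0.0019, 0.0066, 0.0086, 0, 0.0019, 0.0066, 0.0086, 0, 0.0019, 0.0066, 0.0086, 0, 0.0019, 0.0066, 0.0086, 0 ]
```

View pics/w20.png

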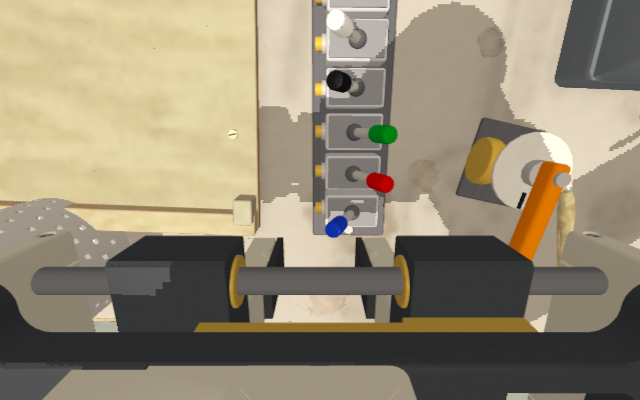

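Request:
play_rows:
  series: [0.002, 0.0066, 0.0084, 0, 0.002, 0.0066, 0.0084, 0, 0.002, 0.0066, 0.0084, 0, 0.002, 0.0066, 0.0084, 0, 0, 0.0066, 0.0084, 0]

```text
time_s: 26.35
tcp_pos: [0.5819, 0.1739, 0.1036]
eef_rot: [-172.8, 90.0, 9.5]
contact_force: [-0.1, 0.4, 0.2]
gripper_width: 0.0403
```

Request:
play_rows:
  series: [0, 0, 0, 0, 0, 0, 0, 0, 0.015, 0, 0, 0, 0.015, 0, 0, 0, 0.012, 0, 0, 0]

```text
time_s: 26.77
tcp_pos: [0.5828, 0.1748, 0.0614]
eef_rot: [-150.4, 89.9, 31.9]
contact_force: [0.4, 0.4, -0.1]
gripper_width: 0.0402
```

```bash
python3 snap.py wrist w21;python3 plan.py .618 .1763 .057 182.3
```

```text
t=26.82 now [0.5814 0.1741 0.0589] phi -177.7 w 0.040 N 5 tilt 0.16
[ 0.0004, -0.0001, -0.0073, -0, 0.0004, -0.0001, -0.0073, -0, 0.0004, -0.0001, -0.0073, -0, 0.0004, -0.0001, -0.0073, -0, 0.0004, -0.0001, -0.0073, -0 ]
```

View pics/w21.png

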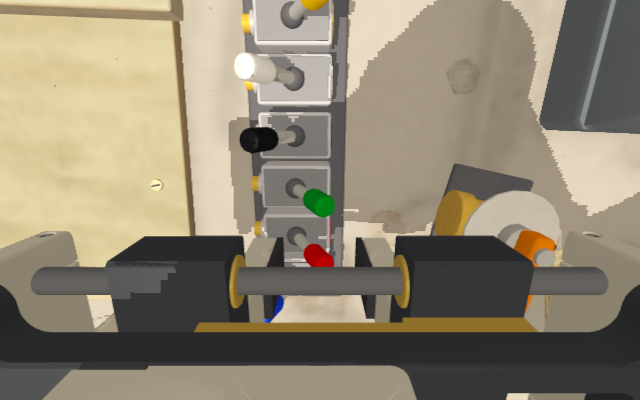

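Request:
play_rows:
  series: [0, 0, -0.009, 0, 0, 0, -0.009, 0, 0, 0, -0.009, 0, 0, 0, -0.007, 0, 0, 0, 0, 0]

```text
time_s: 27.23
tcp_pos: [0.6184, 0.176, 0.0624]
eef_rot: [-163.2, 89.9, 19.1]
contact_force: [-0.8, 1.2, 0.5]
gripper_width: 0.0404
```

Request:
play_rows:
  series: [0, 0, 0, 0, -0.015, 0, 0, 0, -0.02, 0, 0, 0, -0.015, 0, 0, 0, 0, 0, 0, 0]

```text
time_s: 27.65
tcp_pos: [0.6178, 0.1764, 0.1157]
eef_rot: [-158.5, 89.7, 23.8]
contact_force: [0.3, 0.4, -0.1]
gripper_width: 0.0403
```

```bash
python3 snap.py wrist w22;python3 plan.py .585 .1437 .105 182.3
```

```text
t=27.70 now [0.617  0.1762 0.114 ] phi -177.7 w 0.041 N 5 tilt 0.22
[ 0.0018, 0.0062, 0.0067, 0, 0.0018, 0.0062, 0.0067, 0, 0.0018, 0.0062, 0.0067, 0, 0.0018, 0.0062, 0.0067, 0, 0.0018, 0.0062, 0.0067, 0 ]
```

View pics/w22.png

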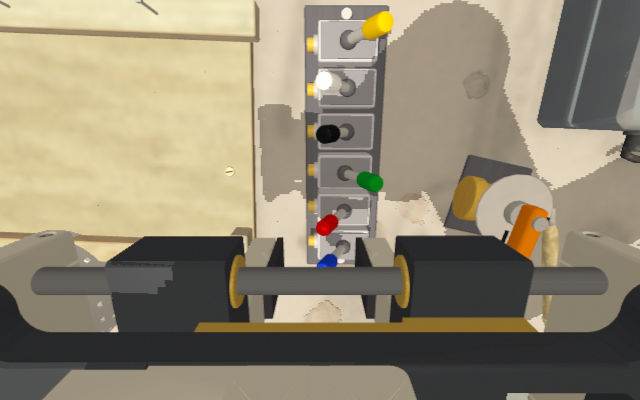

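Request:
play_rows:
  series: [0.002, 0.0062, 0.0067, 0, 0.002, 0.0062, 0.0067, 0, 0.002, 0.0062, 0.0067, 0, 0.002, 0.0062, 0.0067, 0, 0, 0.0062, 0.0067, 0]

```text
time_s: 28.12
tcp_pos: [0.5824, 0.1422, 0.1028]
eef_rot: [24.2, 89.9, -153.5]
contact_force: [-0.1, -0.1, 0.7]
gripper_width: 0.0403
```

Request:
play_rows:
  series: [0, 0, 0, 0, 0, 0, 0, 0, 0.015, 0, 0, 0, 0.015, 0, 0, 0, 0.012, 0, 0, 0]

```text
time_s: 28.53
tcp_pos: [0.5843, 0.1437, 0.0613]
eef_rot: [-145.2, 90.0, 37.1]
contact_force: [0.4, 0.6, -0.0]
gripper_width: 0.0404
```

```bash
python3 plan.py .619 .145 .060 182.3
```

```text
t=28.53 now [0.5843 0.1437 0.0613] phi -177.7 w 0.040 N 5 tilt 0.04
[ 0.0003, 0, -0.0069, -0, 0.0003, 0, -0.0069, -0, 0.0003, 0, -0.0069, -0, 0.0003, 0, -0.0069, -0, 0.0003, 0, -0.0069, -0 ]
```

Request:
play_rows:
  series: [0, 0, -0.009, 0, 0, 0, -0.009, 0, 0, 0, -0.009, 0, 0, 0, -0.008, 0, 0, 0, 0, 0]

```text
time_s: 28.95
tcp_pos: [0.6216, 0.1452, 0.0626]
eef_rot: [-165.4, 89.9, 16.8]
contact_force: [-0.4, 0.4, -0.7]
gripper_width: 0.0402
```

Request:
play_rows:
  series: [0, 0, 0, 0, -0.015, 0, 0, 0, -0.02, 0, 0, 0, -0.015, 0, 0, 0, 0, 0, 0, 0]

```text
time_s: 29.37
tcp_pos: [0.6206, 0.1455, 0.1158]
eef_rot: [-160.7, 89.7, 21.6]
contact_force: [0.5, -0.1, 0.1]
gripper_width: 0.0405
```

```bash
python3 snap.py wrist w23;python3 plan.py .589 .0488 .108 182.3
```

```text
t=29.42 now [0.6198 0.1453 0.1141] phi -177.7 w 0.041 N 5 tilt 0.23
[ 0.0012, 0.019, 0.0069, 0, 0.0012, 0.019, 0.0069, 0, 0.0012, 0.019, 0.0069, 0, 0.0012, 0.019, 0.0069, 0, 0.0012, 0.019, 0.0069, 0 ]
```

View pics/w23.png

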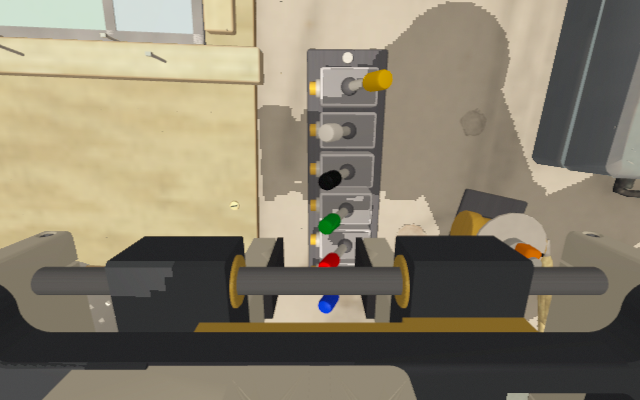

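Request:
play_rows:
  series: [0.001, 0.019, 0.0069, 0, 0.001, 0.019, 0.0069, 0, 0.001, 0.019, 0.0069, 0, 0.001, 0.019, 0.0069, 0, 0.001, 0.019, 0.0069, 0]

```text
time_s: 29.83
tcp_pos: [0.5867, 0.0461, 0.1062]
eef_rot: [15.1, 89.9, -162.6]
contact_force: [-0.1, 0.4, 0.2]
gripper_width: 0.0408
```

Request:
play_rows:
  series: [0, 0, 0, 0, 0, 0, 0, 0, 0.015, 0, 0, 0, 0.015, 0, 0, 0, 0.014, 0, 0, 0]

```text
time_s: 30.25
tcp_pos: [0.5882, 0.0482, 0.0623]
eef_rot: [-150.1, 90.0, 32.2]
contact_force: [0.6, 0.1, 0.6]
gripper_width: 0.0404
```

```bash
python3 plan.py .623 .05 .060 182.3; python3 snap.py wrist w24
```

```text
t=30.25 now [0.5882 0.0482 0.0623] phi -177.7 w 0.040 N 5 tilt 0.03
[ 0.0005, -0.0001, -0.007, -0, 0.0005, -0.0001, -0.007, -0, 0.0005, -0.0001, -0.007, -0, 0.0005, -0.0001, -0.007, -0, 0.0005, -0.0001, -0.007, -0 ]
```

View pics/w24.png

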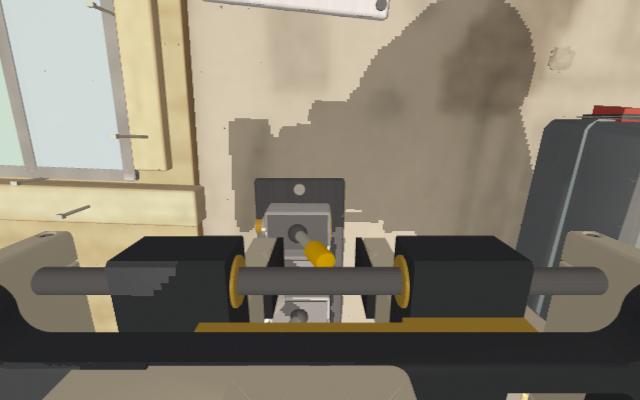

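Request:
play_rows:
  series: [0, 0, -0.009, 0, 0, 0, -0.009, 0, 0, 0, -0.009, 0, 0, 0, -0.008, 0, 0, 0, 0, 0]

```text
time_s: 30.72
tcp_pos: [0.6257, 0.0502, 0.0634]
eef_rot: [-172.8, 89.9, 9.5]
contact_force: [0.3, 0.6, 1.0]
gripper_width: 0.0403
```

Request:
play_rows:
  series: [0, 0, 0, 0, -0.015, 0, 0, 0, -0.02, 0, 0, 0, -0.015, 0, 0, 0, 0, 0, 0, 0]

```text
time_s: 31.13
tcp_pos: [0.6249, 0.0503, 0.1166]
eef_rot: [-169.0, 89.7, 13.3]
contact_force: [1.3, 1.0, 0.6]
gripper_width: 0.0405
```

```bash
python3 plan.py .6195 .0815 .110 182.3
```

```text
t=31.13 now [0.6249 0.0503 0.1166] phi -177.7 w 0.040 N 5 tilt 0.31
[ 0.0013, -0.0063, 0.0008, 0, 0.0013, -0.0063, 0.0008, 0, 0.0013, -0.0063, 0.0008, 0, 0.0013, -0.0063, 0.0008, 0, 0.0013, -0.0063, 0.0008, 0 ]
```

Request:
play_rows:
  series: [0.001, -0.0063, 0.001, 0, 0.001, -0.0063, 0.001, 0, 0.001, -0.0063, 0.001, 0, 0.001, -0.0063, 0.001, 0, 0, -0.0063, 0, 0]

```text
time_s: 31.55
tcp_pos: [0.6172, 0.0819, 0.1079]
eef_rot: [17.4, 89.9, -160.3]
contact_force: [0.4, 0.1, -0.1]
gripper_width: 0.0402
```

Request:
play_rows:
  series: [0, 0, 0, 0, 0, 0, 0, 0, 0, 0, 0, 0, 0, 0, 0, 0, 0, 0, 0, 0]

```text
time_s: 31.97
tcp_pos: [0.618, 0.0809, 0.1089]
eef_rot: [-5.2, 90.0, 177.0]
contact_force: [0.0, 0.5, -0.8]
gripper_width: 0.0404
```

```bash
python3 plan.py .6195 .0815 .062 182.3; python3 snap.py wrist w25
```

```text
t=31.97 now [0.618  0.0809 0.1089] phi -177.7 w 0.040 N 5 tilt 0.00
[ 0.0094, -0.0001, -0.0003, -0, 0.0094, -0.0001, -0.0003, -0, 0.0094, -0.0001, -0.0003, -0, 0.0094, -0.0001, -0.0003, -0, 0.0094, -0.0001, -0.0003, -0 ]
```

View pics/w25.png

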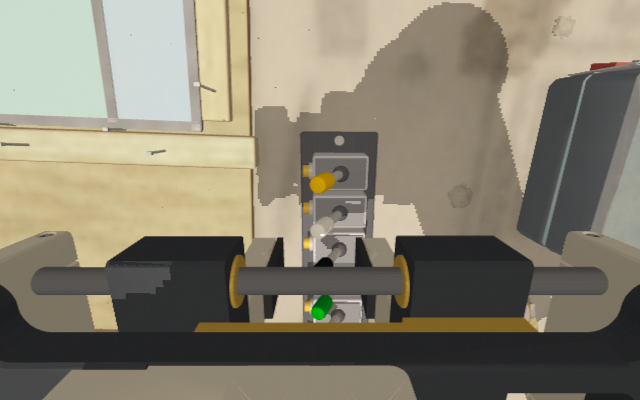

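Request:
play_rows:
  series: [0.013, 0, 0, 0, 0.013, 0, 0, 0, 0.013, 0, 0, 0, 0.009, 0, 0, 0, 0, 0, 0, 0]

```text
time_s: 32.43
tcp_pos: [0.6167, 0.0806, 0.0588]
eef_rot: [16.1, 89.8, -161.6]
contact_force: [-0.7, -0.6, 0.7]
gripper_width: 0.0402
```

Request:
play_rows:
  series: [0, 0, 0.009, 0, 0, 0, 0.009, 0, 0, 0, 0.009, 0, 0, 0, 0.008, 0, 0, 0, 0, 0]

```text
time_s: 32.85
tcp_pos: [0.5811, 0.0797, 0.0616]
eef_rot: [-98.3, 90.0, 84.0]
contact_force: [-0.6, 0.4, 0.3]
gripper_width: 0.0405
```

Request:
play_rows:
  series: [0, 0, 0, 0, -0.015, 0, 0, 0, -0.025, 0, 0, 0, -0.03, 0, 0, 0, -0.03, 0, 0, 0]

```text
time_s: 33.27
tcp_pos: [0.5827, 0.0796, 0.1618]
eef_rot: [29.6, 89.9, -148.1]
contact_force: [1.0, 0.5, -0.1]
gripper_width: 0.0406
```

```bash
python3 plan.py .60 .16 .22 180; python3 snap.py wrist w26;python3 snap.py scene s26
```

```text
t=33.27 now [0.5827 0.0796 0.1618] phi -177.7 w 0.041 N 5 tilt 0.07
[ -0.0116, -0.0159, -0.0041, 0.008, -0.0116, -0.016, -0.004, 0.008, -0.0116, -0.016, -0.0038, 0.008, -0.0116, -0.016, -0.0037, 0.008, -0.0116, -0.016, -0.0036, 0.008 ]
```

View pics/w26.png

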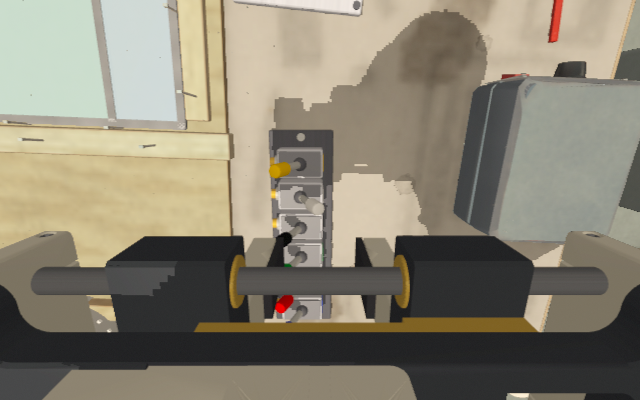

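View pics/s26.png

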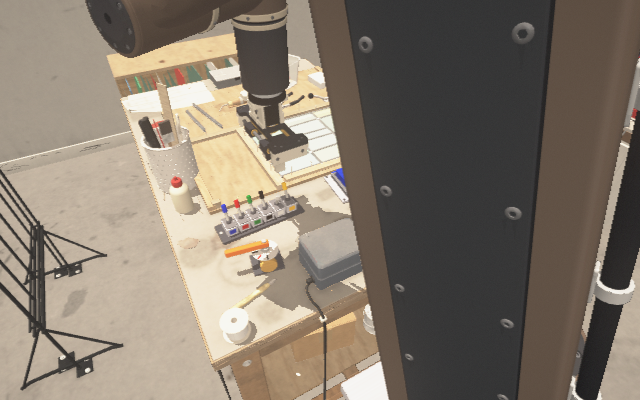

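```bash
python3 snap.py top t26
python3 - <<'E'
from h import *
crop("t26",200,130,260,160,3,"t26c")
for n in("top0","w17","w18","w20","scene0"):
    c=ld(n);hsv=cv2.cvtColor(c["img"],cv2.COLOR_BGR2HSV)
    m=((hsv[...,0]>=7)&(hsv[...,0]<=17)&(hsv[...,1]>190)&(hsv[...,2]>130)).astype(np.uint8)
    k,L,S,C=cv2.connectedComponentsWithStats(m);i=1+S[1:,4].argmax()
    cn,_=cv2.findContours((L==i).astype(np.uint8),cv2.RETR_EXTERNAL,2);bx=cv2.boxPoints(cv2.minAreaRect(cn[0]))
    W=np.array([ray(c,*q,.072)[:2] for q in bx]);W0=np.array([ray(c,*q,.064)[:2] for q in bx])
    print(n,S[i],bx.round(0).tolist(),"\n",W.round(3).tolist(),W.mean(0).round(4))
E
```

```text
top0 [232 229   3   1   3] [[234.0, 229.0], [234.0, 229.0], [232.0, 229.0], [232.0, 229.0]] 
 [[0.472, 0.234], [0.472, 0.234], [0.472, 0.24], [0.472, 0.24]] [0.4717 0.2373]
w17 [ 336    0  108   26 1685] [[335.0, 13.0], [338.0, -6.0], [445.0, 6.0], [442.0, 26.0]] 
 [[0.473, 0.157], [0.458, 0.159], [0.472, 0.249], [0.487, 0.248]] [0.4725 0.2033]
w18 [ 461  169   47   67 1493] [[460.0, 234.0], [485.0, 166.0], [508.0, 174.0], [483.0, 242.0]] 
 [[0.484, 0.203], [0.475, 0.154], [0.459, 0.159], [0.466, 0.209]] [0.4708 0.1816]
w20 [ 509  162   61   98 2471] [[506.0, 250.0], [545.0, 156.0], [571.0, 167.0], [533.0, 260.0]] 
 [[0.489, 0.221], [0.478, 0.154], [0.459, 0.16], [0.468, 0.228]] [0.4733 0.1906]
scene0 [267 241   1   1   1] [[267.0, 241.0], [267.0, 241.0], [267.0, 241.0], [267.0, 241.0]] 
 [[0.459, 0.16], [0.459, 0.16], [0.459, 0.16], [0.459, 0.16]] [0.459  0.1605]
```

View pics/t26c.png

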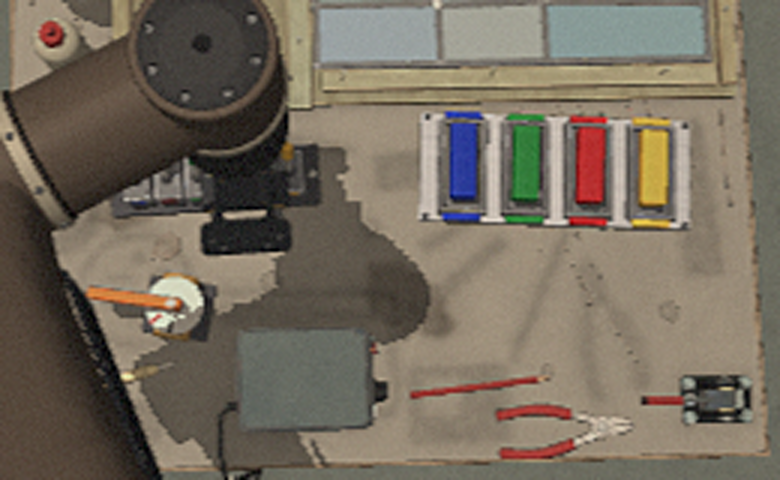

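```bash
python3 plan.py .475 .225 .21 171
```

```text
t=33.42 now [0.5848 0.0805 0.1639] phi -177.7 w 0.040 N 5 tilt 0.33
[ -0.0092, -0.0298, 0.0208, 0.039, -0.0092, -0.0289, 0.0219, 0.039, -0.0092, -0.028, 0.0231, 0.039, -0.0092, -0.0271, 0.0241, 0.039, -0.0092, -0.0261, 0.0252, 0.039 ]
```

Request:
play_rows:
  series: [-0.009, -0.03, 0.021, 0.039, -0.009, -0.029, 0.022, 0.039, -0.009, -0.028, 0.023, 0.039, -0.009, -0.027, 0.024, 0.039, -0.009, -0.026, 0.025, 0.039]

```text
time_s: 33.83
tcp_pos: [0.4717, 0.225, 0.2054]
eef_rot: [45.8, 89.9, -143.2]
contact_force: [0.8, 1.3, 0.4]
gripper_width: 0.0402
```

Request:
play_rows:
  series: [0, 0, 0, 0, 0, 0, 0, 0, 0, 0, 0, 0, 0, 0, 0, 0, 0, 0, 0, 0]

```text
time_s: 34.25
tcp_pos: [0.4734, 0.2233, 0.2051]
eef_rot: [53.6, 89.9, -135.4]
contact_force: [-0.2, 0.6, 0.3]
gripper_width: 0.0403
```

```bash
python3 snap.py wrist w27; python3 plan.py .475 .225 .21 171
python3 - <<'E'
from h import *
crop("w27",240,60,200,140,4,"w27c")
c=ld("w27");hsv=cv2.cvtColor(c["img"],cv2.COLOR_BGR2HSV)
m=((hsv[...,0]>=7)&(hsv[...,0]<=17)&(hsv[...,1]>190)&(hsv[...,2]>130)).astype(np.uint8)
k,L,S,C=cv2.connectedComponentsWithStats(m);i=1+S[1:,4].argmax()
cn,_=cv2.findContours((L==i).astype(np.uint8),cv2.RETR_EXTERNAL,2);bx=cv2.boxPoints(cv2.minAreaRect(cn[0]))
W=np.array([ray(c,*q,.072)[:2] for q in bx]);print(S[i],bx.round().tolist(),W.round(4).tolist(),W.mean(0))
E
```

```text
t=34.30 now [0.4735 0.2232 0.2052] phi 171.0 w 0.040 N 5 tilt 0.07
[ -0.001, -0.0004, -0.0002, 0, -0.001, -0.0004, -0.0002, 0, -0.001, -0.0004, -0.0002, 0, -0.001, -0.0004, -0.0002, 0, -0.001, -0.0004, -0.0002, 0 ]
[315 141  11  68 495] [[315.0, 141.0], [325.0, 141.0], [325.0, 208.0], [315.0, 208.0]] [[0.4697, 0.1702], [0.4603, 0.1717], [0.4702, 0.2375], [0.4802, 0.236]] [0.47011932 0.20385605]
```

View pics/w27.png

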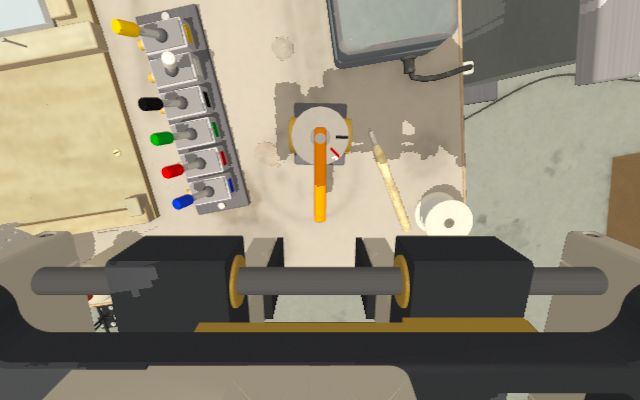

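View pics/w27c.png

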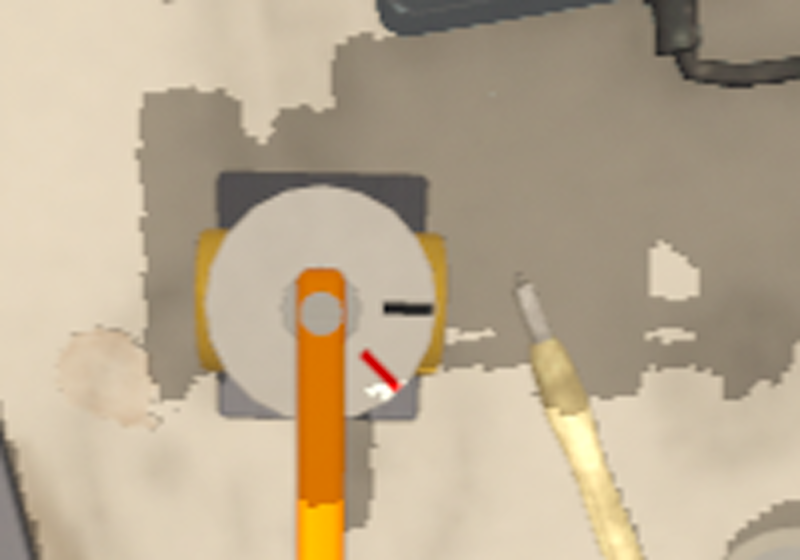

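Run:
```python
from h import *
c=ld("w27")
a=ray(c,320.2,138.2,.073);e=ray(c,320,221.5,.072);print(a,e,np.linalg.norm((e-a)[:2]))
# disc centre check
im=c["img"];b=ray(c,240+320/4,60+300/4,.045);print("disc",b)
# wrist ray of handle direction
d=(e-a)[:2];t=np.degrees(np.arctan2(d[1],d[0]));print("dir",t)
for r in (.065,):
  for th in (0,45):
    w=np.radians(t+th);print(th,(a[:2]+r*np.array([np.cos(w),np.sin(w)])).round(4))
g=a[:2]+.065*d/np.linalg.norm(d)
from plan import plan
plan(g[0],g[1],.10,t+90)
```

```text
[0.46441523 0.16837282 0.073     ] [0.47744657 0.25099161 0.072     ] 0.0836401785350143
disc [0.46424965 0.16670879 0.045     ]
dir 81.03666631618611
0 [0.4745 0.2326]
45 [0.4262 0.2209]
t=34.30 now [0.4735 0.2232 0.2052] phi 171.0 w 0.040 N 5 tilt 0.07
[ 0.021, -0.0019, 0.0001, -0, 0.021, -0.0019, 0.0001, -0, 0.021, -0.0019, 0.0001, -0, 0.021, -0.0019, 0.0001, -0, 0.021, -0.0019, 0.0001, -0 ]
```

Request:
play_rows:
  series: [0.021, -0.002, 0, 0, 0.021, -0.002, 0, 0, 0.021, -0.002, 0, 0, 0.021, -0.002, 0, 0, 0.021, -0.002, 0, 0]

```text
time_s: 34.72
tcp_pos: [0.4751, 0.2333, 0.0997]
eef_rot: [59.6, 90.0, -129.3]
contact_force: [0.4, -0.0, 0.3]
gripper_width: 0.0402
```

Request:
play_rows:
  series: [0, 0, 0, 0, 0, 0, 0, 0, 0, 0, 0, 0, 0, 0, 0, 0, 0, 0, 0, 0]

```text
time_s: 35.13
tcp_pos: [0.4754, 0.2345, 0.1022]
eef_rot: [-129.0, 89.9, 42.1]
contact_force: [0.1, -1.4, -0.1]
gripper_width: 0.0403
```

```bash
python3 snap.py wrist w28; python3 plan.py .4745 .232 .054 171
```

```text
t=35.18 now [0.4753 0.2345 0.1021] phi 171.1 w 0.040 N 5 tilt 0.12
[ 0.0096, 0.0005, 0.0001, 0, 0.0096, 0.0005, 0.0001, 0, 0.0096, 0.0005, 0.0001, 0, 0.0096, 0.0005, 0.0001, 0, 0.0096, 0.0005, 0.0001, 0 ]
```

View pics/w28.png

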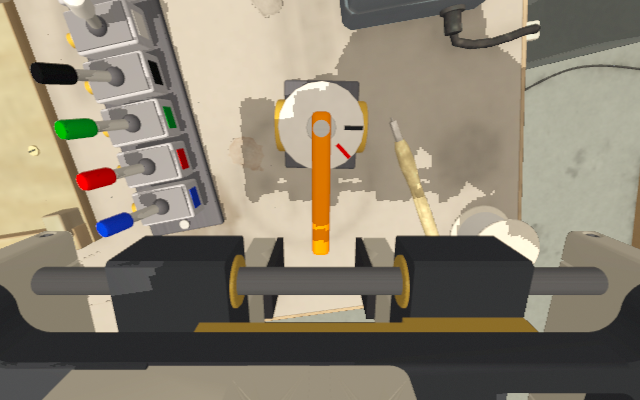

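Request:
play_rows:
  series: [0.012, 0.001, 0, 0, 0.012, 0.001, 0, 0, 0.012, 0, 0, 0, 0.011, 0, 0, 0, 0, 0, 0, 0]

```text
time_s: 35.6
tcp_pos: [0.4736, 0.2315, 0.0527]
eef_rot: [46.0, 89.9, -142.9]
contact_force: [-0.4, -0.8, 0.3]
gripper_width: 0.0405
```

Request:
play_rows:
  series: [0, 0, 0, 0, 0, 0, 0, 0, 0, 0, 0, 0, 0, 0, 0, 0, 0, 0, 0, 0]
  jaw: 0
  squeeze: 10

```text
time_s: 36.02
tcp_pos: [0.4746, 0.2324, 0.0545]
eef_rot: [-124.4, 89.9, 46.7]
contact_force: [0.1, 0.2, -0.8]
gripper_width: 0.013
```

```bash
cat > arc.py <<'E'
import numpy as np
from plan import pose
A=np.array([.4645,.1678]);s,p,f,R=pose();v=p[:2]-A;r=np.linalg.norm(v);th=np.degrees(np.arctan2(v[1],v[0]))
print("t",s["time_s"],"tcp",p.round(4),"r %.4f th %.2f phi %.2f open=%.2f (from phi) w %.4f"%(r,th,f,(f-171.04+180)%360-180,s["gripper_width"]),s["contact_force"].round(1))
E
python3 arc.py
```

```text
t 36.0167 tcp [0.4746 0.2324 0.0545] r 0.0654 th 81.08 phi 171.12 open=0.08 (from phi) w 0.0130 [ 0.1  0.2 -0.8]
```

Request:
play_rows:
  series: [0, 0.0002, 0.0051, -0.0785, 0, 0.0002, 0.0051, -0.0785, 0, 0.0002, 0.0051, -0.0785, 0, 0.0002, 0.0051, -0.0785, 0, 0.0002, 0.0051, -0.0785]

```text
time_s: 36.43
tcp_pos: [0.449, 0.2316, 0.0544]
eef_rot: [-135.2, 89.9, 58.6]
contact_force: [-1.1, 1.5, 2.5]
gripper_width: 0.0122
```

```bash
python3 arc.py
```

```text
t 36.4333 tcp [0.449  0.2316 0.0544] r 0.0656 th 103.63 phi -166.19 open=22.77 (from phi) w 0.0122 [-1.1  1.5  2.5]
```

Request:
play_rows:
  series: [0, 0.0002, 0.0051, -0.0785, 0, 0.0002, 0.0051, -0.0785, 0, 0.0002, 0.0051, -0.0785, 0, 0.0002, 0.0051, -0.0785, 0, 0.0002, 0.0051, -0.0785]

```text
time_s: 36.85
tcp_pos: [0.4258, 0.2211, 0.0544]
eef_rot: [-141.2, 89.9, 75.1]
contact_force: [-4.1, 3.3, 2.2]
gripper_width: 0.0119
```

Request:
play_rows:
  series: [0, 0, 0, 0, 0, 0, 0, 0, 0, 0, 0, 0, 0, 0, 0, 0, 0, 0, 0, 0]

```text
time_s: 37.27
tcp_pos: [0.4256, 0.221, 0.0544]
eef_rot: [-115.4, 89.9, 100.7]
contact_force: [-6.8, 2.9, 4.5]
gripper_width: 0.0121
```

```bash
python3 arc.py; python3 snap.py wrist w29
```

```text
t 37.2667 tcp [0.4256 0.221  0.0544] r 0.0659 th 126.19 phi -143.92 open=45.04 (from phi) w 0.0121 [-6.8  2.9  4.5]
```

View pics/w29.png

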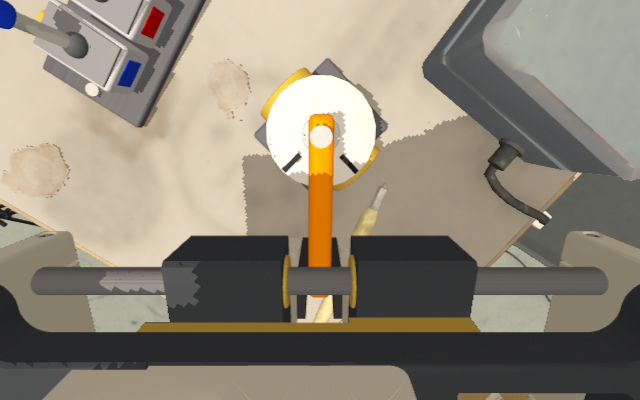

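Request:
play_rows:
  series: [0, 0, 0, 0, 0, 0, 0, 0, 0, 0, 0, 0, 0, 0, 0, 0, 0, 0, 0, 0]
  jaw: 46

```text
time_s: 37.73
tcp_pos: [0.4261, 0.2204, 0.0539]
eef_rot: [63.5, 90.0, -80.5]
contact_force: [-0.1, 0.5, 0.3]
gripper_width: 0.0377
```

Request:
play_rows:
  series: [-0.015, 0, 0, 0, -0.03, 0, 0, 0, -0.035, 0, 0, 0, -0.035, 0, 0, 0, -0.035, 0, 0, 0]

```text
time_s: 38.15
tcp_pos: [0.4258, 0.22, 0.2055]
eef_rot: [21.1, 90.0, -122.8]
contact_force: [0.9, 0.5, -0.4]
gripper_width: 0.0403
```

Request:
play_rows:
  series: [0, 0, 0, 0, 0, 0, 0, 0, 0, 0, 0, 0, 0, 0, 0, 0, 0, 0, 0, 0]

```text
time_s: 38.57
tcp_pos: [0.4255, 0.2199, 0.2026]
eef_rot: [10.9, 89.9, -133.0]
contact_force: [0.1, -0.0, -0.5]
gripper_width: 0.0402
```

```bash
python3 arc.py; python3 snap.py wrist w30; python3 snap.py top t30; python3 snap.py scene s30
python3 - <<'E'
from h import *
crop("t30",200,130,260,160,3,"t30c")
crop("s30",170,130,330,220,2.4,"s30c")
E
```

```text
t 38.5667 tcp [0.4255 0.2199 0.2026] r 0.0650 th 126.79 phi -143.91 open=45.05 (from phi) w 0.0402 [ 0.1 -0.  -0.5]
```

View pics/w30.png

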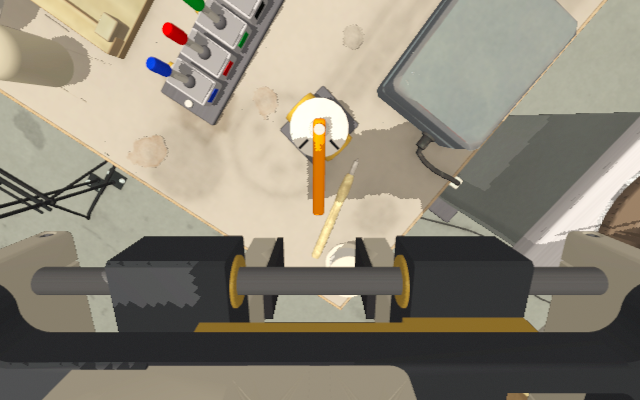

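View pics/t30c.png

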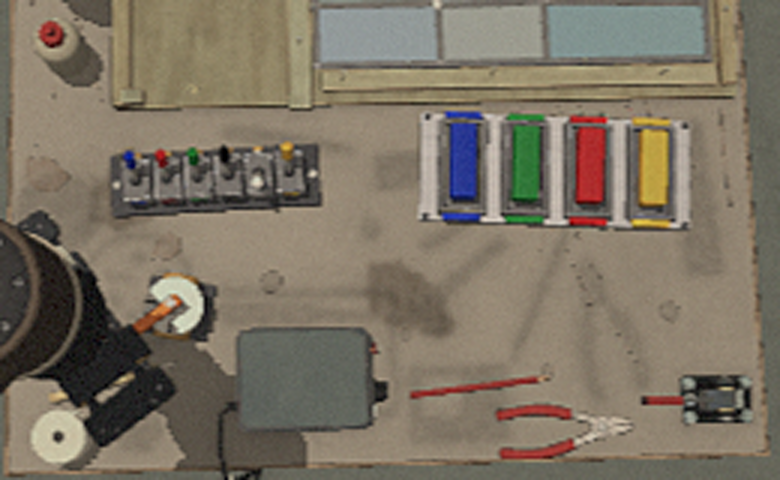

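View pics/s30c.png

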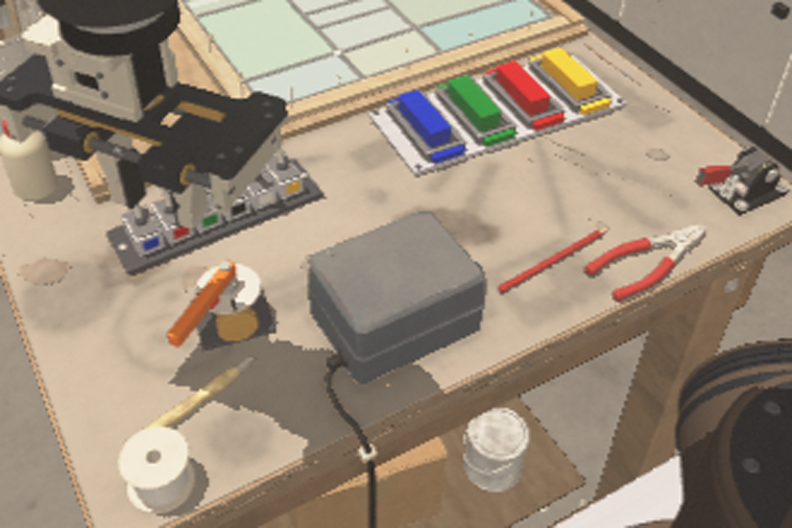

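```bash
python3 -c "
from plant import close_job
print(close_job())"
```

```text
the job is handed in; nothing more can be done
None
```

I handed the job in at about 39 s, with every step done and nothing failing in my last checks. `close_job` returns no verdict, so what follows rests on the pictures and the arm's readings.

- **Bars:** all four were on the bench and now lie flat in the pockets of their own colours. The last top and scene pictures show each one seated; their measured centres were within a few mm of the pocket centres.
- **Toggles:** blue, red, green and yellow are on, white is off, and black was left on and not touched. While I pushed the blue lever I went slightly past its end stop, and the force reading briefly reached about 19 N. I used shorter pushes for the rest.
- **Valve:** I turned it last and let go. The gripper turn measured 45.0 degrees. After release the picture shows the handle within about 1 degree of that, covering the red mark.
- **Surroundings:** the bystanders appear where they started. The gripper is open, about 20 cm above the bench, and touching nothing. I saw no bar get knocked aside during the run.

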